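# Walk the vial block round and square it home in the sampler dock

## Robot

A 7-joint arm with a two-finger parallel gripper is mounted at the origin on a cart in front of the work surface, level with it; the furniture and walls round the work are solid. World frame = base frame: x ahead of the robot, y to its left, z up, the work surface at z = 0. Lengths are in m, angles in rad, forces in N, time in s.
With the tool pointing down it reaches from about 0.4 to 0.85 m from the base axis. Payload 10.4 kg.
Tool frame: the origin (TCP) lies between the finger pads; the fingertips stand 8 mm ahead of it and the grasp point (between the pads) lies 11 mm behind it; z points along the fingers, x is the direction in which the jaws open and shut, and the axes are right-handed (so a half turn about z gives the same grasp; the last joint's range is limited). The gripper opens to 87 mm and grips with 3 to 60 N. Pads are 19 mm wide; open, the fingers measure 117 mm over their backs; the gripper's body (75 mm by 190 mm) begins 51 mm behind the grasp point.
Start: joints at [1.285, 0.332, -0.065, 1.46, 0.022, 1.35, -0.088], TCP at [0.162, -0.604, 0.231] pointing down, gripper open.
Joint ranges: [-2.6, 2.6], [-0.5, 2.12], [-1.47, 1.34], [0.16, 2.42], [-1.27, 4.41], [0.06, 2.06], [-2.6, 2.6]. Speed limits (rad/s): [2.22, 2.22, 2.79, 2.79, 3.14, 3.14, 3.14].

## Interface

Orientations are given as a unit quaternion [x, y, z, w].
In Python, from bench import r, viewer gives the robot as it stands.
- The arm moves only by the tool apply_moves, never from a script. Its argument "increments" is a list of rows, each an object with "grip": the closure in counts, from 0 (fully open) to 255 (shut); "xyz": the shift along the tool's x, y, z in mm, a list of three; "rotation": the turn, a rotation vector about the tool's x, y, z in degrees, a list of three. A call has 1 to 5 rows; each row is the pose to reach, as a shift and turn from the pose measured when the call began, along the tool's axes at that moment; what a row does not reach only later rows make up. A row lasts 1/8 s, in which the tool goes at most 62.5 mm and 10.7 degrees, less where a joint would pass 70% of its speed; a pose out of reach is approached as far as the arm can. A call with a gripper value outside its range is refused whole. The fingers move at their own pace and stop on an object; "squeeze" is the grip in N (left out, the last holds). Time passes only in rows, so rows that repeat a pose let the fingers close. It gives the time, the measured TCP pose, the force and the opening at its end, in the units of the state.
- r.read_state(): the state, without advancing time (a new reading comes with each control period).
- viewer.camera(name): name is "side" or "top" or "wrist"; returns a dict with "img" (420x560x3 uint8, blue, green, red), "range_z" (420x560 float32, m along the optical axis (not along the pixel's ray), 0 where there is no reading), "vertical_fov" (degrees; the focal length in pixels is half the picture's height over the tangent of half this angle, whatever the lens; pixels are square), "cx", "cy" (the principal point, pixels), "rvec" (rotation vector, rad) and "tvec" (3), from world to camera coordinates, as OpenCV has them. Camera axes: x right, y down, z forward; pixel columns grow to the right and rows downward; lengths in m; the calibration is good to about 2 mm. A picture is of the moment at which its call begins.
- r.close_job(): hands the job in, once; it reports no verdict.
The state is a dict: "time": time; "joint_positions": joint angles; "joint_vel": joint speeds; "joint_torque": joint torques, N m; "ee_pos": TCP position; "eef_rot": TCP orientation; "ft_force": force on the tool from outside, world axes, zero at the start; "torque": the same for the moment, N m; "width": finger opening in m.
Only numpy, scipy, OpenCV 4.12 (cv2) and the standard library are available. Lean on these libraries where they do the work, as an engineer would, in place of code of your own. Each camera call takes 0.05 s, during which the arm holds its last target.

## Task

The drilled metal vial block has been set down askew in front of the sampler dock. Push it round with the fingertips, a corner at a time, until it stands home in the dock: one long side (either one) flat against the fence with the switch plunger pressed in, and its end up against the end stop. Only push it: never lift or tip the block, leave its vials in their holes, and do not disturb the beaker, dropper bottle and petri dish standing nearby.

Things in the scene. Friction and masses are not known exactly. Their poses are not given: they have to be found in the camera images.
- vial_block: Loose vial block, about 0.8 kg: drilled aluminium on a grey sole, a plain box 88 mm along its x, 130 mm along its y, top 48 mm above the worktop. Long sides: faces x = -44 and +44 mm. Origin: centre of underside, z up. The same after a half turn, so either long side may face the fence. Starts with its long sides 34 to 90 degrees askew to the fence, either way.
- block_top (a point): Centre of the block's top face (axes as the block). Six 26 mm holes, 38 mm deep, in two rows of three. The block slides on four glide feet, 2 mm high, at block x = +-30, y = +-45 mm; it turns about them when pushed off centre.
- vial_0: A glass vial (24 mm wide, 54 mm high) standing loosely in a hole of the block, 38 mm deep; its cap stands 16 mm above the block's top, 64 mm above the worktop. Origin: centre of its underside, 10 mm above the block's origin; hole at block x = -20, y = -40 mm.
- vial_1: A like vial in the hole at block x = +20, y = 0 mm.
- vial_2: A like vial in the hole at block x = +20, y = +40 mm.
- dock: Sampler dock, an L of aluminium screwed down (fixed). Origin: inner corner of the L on the worktop; x points away from the robot into the fence, y along the fence to the left, z up. Fence face: plane x = 0 from y = -200 to +14 mm, 36 mm high, 12 mm thick, flange and switch box behind to x = 53 mm. Home for the block: centre at x = -44, y = -65 mm, long side on the fence.
- dock_stop (a point): Foot of the end stop's face, halfway along it (dock x = -32, y = 0 mm; axes as the dock). The stop's face is the plane dock y = 0, from x = -64 to 0 mm, 36 mm high; the stop is 12 mm thick, with a 5 mm flange and 11 mm high screw heads behind it to y = 37 mm.
- dock_home (a point): Point on the worktop where the block's centre stands when it is home (turns with the dock).
- plunger (a joint): Travel of the brass rack-present plunger: a shallow dome (21 mm wide at the fence's face) that sticks 4 mm out of it at dock y = -70 mm, 19 mm above the worktop. 0 = out, 0.004 m = flush with the fence. Light spring, 0.3 to 0.9 N: less than the block's friction, so the block stays where it is left. A block sliding along the fence rides over it.
- beaker_0: Bystander: glass beaker, 76 mm wide, 86 mm high. Origin: centre of its underside.
- dropper_0: Bystander: amber dropper bottle, 34 mm wide, 109 mm high. Origin: centre of its underside.
- petri_0: Bystander: petri dish, 62 mm wide, 14 mm high. Origin: centre of its underside.

How it is judged:
By the outcome, as a careful person would: the job done as asked, in the order asked, and still so for the second after the job is handed in, with the robot touching nothing.
It also fails if it takes over 72 s, if anything falls off the work surface, if the arm or the gripper's body presses on something with over 40 N, if the wrist force passes 120 N, or if a joint passes its speed limit or range.

## Working session

There is one attempt and no reset: what is moved stays moved. The work goes in short steps, Python scripts to look and compute and a tool call to move; the robot and the scene stay as the last step left them, time stands still between calls to the robot, and variables do not carry over. Pictures are saved under pics/ and viewed, and the job is handed in when it is done.

Besides the shell and the picture viewer there is one more tool, called after "Emit:" as name(argument=value, ...) on one line, values as JSON. apply_moves: Moves the arm, as the interface text tells. Its arguments: {"type":"object","properties":{"increments":{"type":"array","items":{"type":"object","properties":{"grip":{"type":"number"},"xyz":{"type":"array","items":{"type":"number"}},"rotation":{"type":"array","items":{"type":"number"}}}}},"squeeze":{"type":"number"}},"required":["increments"]}

```bash
ls; mkdir -p pics
cat > h.py <<'E'
import numpy as np, cv2
from scipy.spatial.transform import Rotation as R
from bench import r, viewer
def cam(n):
    c=viewer.camera(n); c['f']=c['img'].shape[0]/2/np.tan(np.radians(c['vertical_fov'])/2)
    c['Rm']=cv2.Rodrigues(np.array(c['rvec'],float))[0]; c['t']=np.array(c['tvec'],float).ravel(); return c
def ray(c,u,v):
    d=np.array([(u-c['cx'])/c['f'],(v-c['cy'])/c['f'],1.0]); return -c['Rm'].T@c['t'], c['Rm'].T@d
def onz(c,u,v,z):
    o,d=ray(c,u,v); return o+d*(z-o[2])/d[2]
def cloud(c):
    z=c['range_z']; v,u=np.indices(z.shape)
    P=np.stack([(u-c['cx'])/c['f']*z,(v-c['cy'])/c['f']*z,z],-1)
    return (P-c['t'])@c['Rm']
def proj(c,p):
    q=c['Rm']@np.array(p)+c['t']; return q[:2]/q[2]*c['f']+[c['cx'],c['cy']]
E
python3 - <<'E'
from h import *
for n in ("top","side"):
    c=cam(n); cv2.imwrite(f"pics/{n}0.png",c['img']); print(n,c['f'],-c['Rm'].T@c['t'],c['Rm'][2])
    np.savez(f"{n}0.npz",**{k:c[k] for k in c})
s=r.read_state(); print({k:np.round(v,3) for k,v in s.items()}); print(R.from_quat(s['eef_rot']).as_matrix().round(3))
E
```

```text
pics
top 528.5915309790917 [ 0.31067182 -0.16923366  1.58492927] [ 1.67086761e-01  3.44937270e-04 -9.85942136e-01]
side 496.8553097867796 [ 0.43825194 -1.08088743  0.73480596] [ 0.12485988  0.79291455 -0.59640298]
{'time': np.float64(0.1), 'joint_positions': array([ 1.285,  0.333, -0.065,  1.461,  0.022,  1.35 , -0.089]), 'joint_vel': array([ 0.001, -0.002, -0.   , -0.001,  0.001,  0.001, -0.001]), 'joint_torque': array([ 2.0000e-03, -6.2454e+01,  2.5000e-02, -3.9072e+01, -6.1000e-02,
        3.7000e-02,  0.0000e+00]), 'ee_pos': array([ 0.162, -0.603,  0.23 ]), 'eef_rot': array([ 0.794, -0.608, -0.001, -0.   ]), 'ft_force': array([ 0.508,  0.976, -0.141]), 'torque': array([-0.014,  0.004, -0.006]), 'width': np.float64(0.087)}
[[ 0.26  -0.966 -0.   ]
 [-0.966 -0.26   0.001]
 [-0.001  0.    -1.   ]]
```

View pics/top0.png

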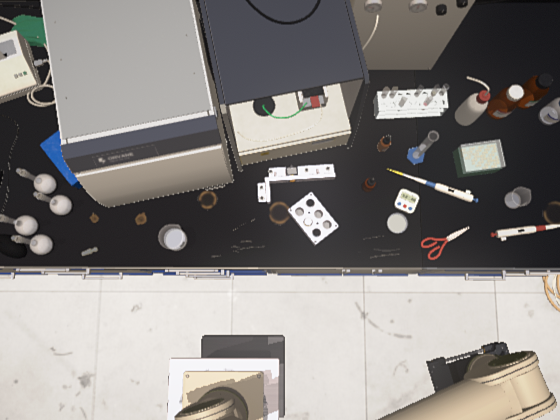

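View pics/side0.png

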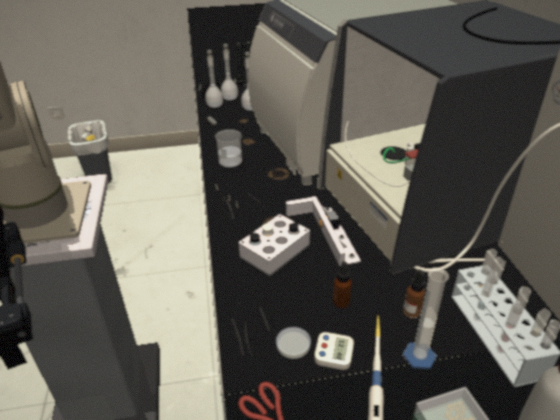

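The top view shows the dock's fence at about (265–335, 172) with the stop at (263, 190). The block is at (313, 217), the beaker at (173, 237), the dropper at (370, 183) and the petri dish at (397, 223). I'll enlarge it.

Run:
```python
import cv2
a=cv2.imread("pics/top0.png")[150:260,240:380]; cv2.imwrite("pics/top0c.png",cv2.resize(a,None,fx=5.5,fy=5.4,interpolation=cv2.INTER_CUBIC))
a=cv2.imread("pics/side0.png")[180:310,220:380]; cv2.imwrite("pics/side0c.png",cv2.resize(a,None,fx=4.5,fy=4.5,interpolation=cv2.INTER_CUBIC))
```

```text
(no output)
```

View pics/top0c.png

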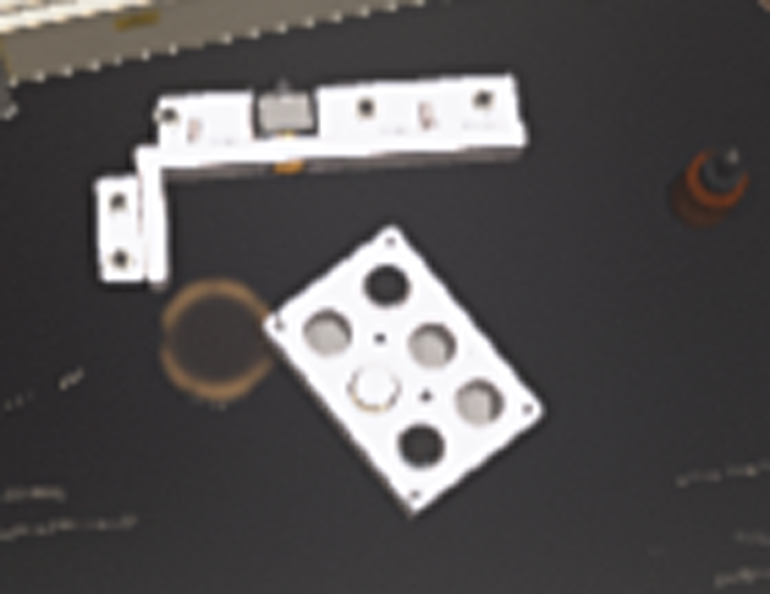

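View pics/side0c.png

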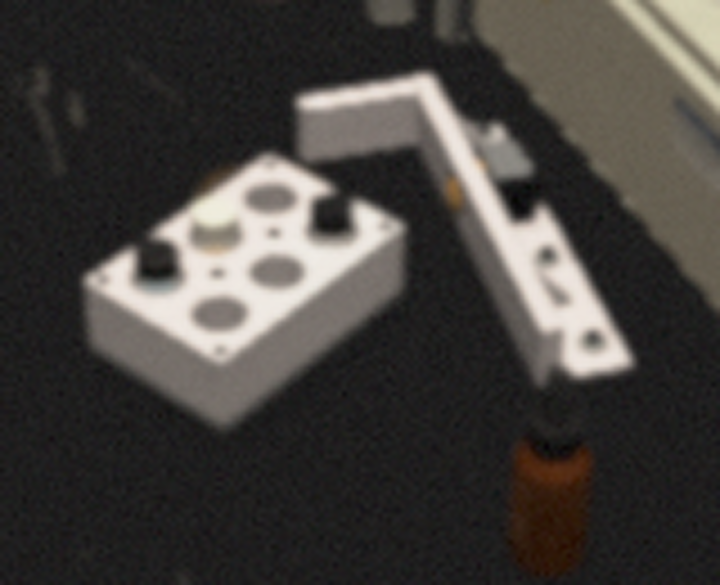

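The block's top corners in the crop are at about (392,228), (540,408), (412,515) and (265,325). The dock's inner top corner is near (166,165), the fence's right end near (525,147) and the stop's front end near (164,285). I'll compute poses from these.

```bash
cat >> h.py <<'E'
def load(n):
    d=np.load(n,allow_pickle=True); return {k:(d[k] if d[k].shape else d[k].item()) for k in d.files}
def rigid(L,W):  # 2d fit
    L=np.array(L,float);W=np.array(W,float);l=L.mean(0);w=W.mean(0)
    a=L-l;b=W-w; th=np.arctan2((a[:,0]*b[:,1]-a[:,1]*b[:,0]).sum(),(a*b).sum())
    M=np.array([[np.cos(th),-np.sin(th)],[np.sin(th),np.cos(th)]]); t=w-M@l
    return th,t,np.linalg.norm(L@M.T+t-W,axis=1)*1000
E
python3 - <<'E'
from h import *
c=load("top0.npz")
f=lambda p,z:onz(c,240+(p[0]+.5)/5.5-.5,150+(p[1]+.5)/5.4-.5,z)[:2]
# block corners: choose axes: local y long. 
B=[f(p,.048) for p in [(392,228),(540,408),(412,515),(265,325)]]
print(np.round(B,4))
print([np.linalg.norm(B[i]-B[(i+1)%4])*1000 for i in range(4)])
L=np.array([(44,65),(44,-65),(-44,-65),(-44,65)])/1000
th,t,e=rigid(L,B); print("block",np.degrees(th),t,e)
M=np.array([[np.cos(th),-np.sin(th)],[np.sin(th),np.cos(th)]])
for p in [(387,285),(422,445),(374,388)]: print("vial local",(f(p,.064)-t)@M*1000)
for n in [(166,165),(525,147),(164,285),(160,98+0),(513,75)]: print(n,f(n,.036 if n[1]>110 else .005))
th2,t2,e2=rigid(np.array([(0,0),(0,-200),(-64,0)])/1000,[f(p,.036) for p in [(166,165),(525,147),(164,285)]]);print("dock",np.degrees(th2),t2,e2)
# clouds
P=cloud(c).reshape(-1,3)
for nm,lo,hi in [("block",.044,.052),]:
    m=(P[:,2]>lo)&(P[:,2]<hi)&(np.abs(P[:,0]-t[0])<.12)&(np.abs(P[:,1]-t[1])<.12)
    print(nm,m.sum(),cv2.minAreaRect((P[m][:,:2]*1000).astype(np.float32)),np.median(P[m][:,2]))
m=(P[:,2]>.03)&(P[:,2]<.042)&(np.abs(P[:,0]-t2[0])<.1)&(P[:,1]<t2[1]+.03)&(P[:,1]>t2[1]-.22)
Q=P[m]; print("dock top",m.sum(), Q.min(0),Q.max(0))
for n,u,v in [("beaker",173,237),("dropper",371,182),("petri",397,223)]:
    o=onz(c,u,v,{"beaker":.086,"dropper":.109,"petri":.014}[n]); print(n,o,[tuple(np.round(P.reshape(420,560,3)[v+dv,u+du],3)) for du,dv in((0,0),(3,0),(0,4))])
E
```

```text
[[ 0.6326 -0.2525]
 [ 0.5329 -0.3309]
 [ 0.4743 -0.2622]
 [ 0.5783 -0.184 ]]
[np.float64(126.85875463061544), np.float64(90.35680307463585), np.float64(130.07750763247492), np.float64(87.40735403508721)]
block -51.8371183438933 [ 0.55453346 -0.25741797] [0.68244536 2.61855068 2.0951553  1.3873256 ]
vial local [19.89573373 39.28287301]
vial local [-19.96000194 -40.51315072]
vial local [-20.66399691  -0.69049518]
(166, 165) [ 0.67051522 -0.12996821]
(525, 147) [ 0.68140176 -0.32611491]
(164, 285) [ 0.60261814 -0.12936966]
(160, 98) [ 0.71680794 -0.12554783]
(513, 75) [ 0.73092721 -0.32310323]
dock 3.4505500289610427 [ 0.66879389 -0.12732113] [3.15753028 1.01840365 2.91627042]
block 735 ((554.3482666015625, -257.44061279296875), (130.688720703125, 88.61676788330078), 38.2900505065918) 0.047780303121842914
dock top 537 [ 0.56994368 -0.3261499   0.03003821] [ 0.76734592 -0.09996322  0.04197704]
beaker [0.49179902 0.14369427 0.086     ] [(np.float64(0.498), np.float64(0.154), np.float64(0.036)), (np.float64(0.497), np.float64(0.144), np.float64(0.041)), (np.float64(0.486), np.float64(0.154), np.float64(0.034))]
dropper [ 0.64904067 -0.42133789  0.109     ] [(np.float64(0.653), np.float64(-0.425), np.float64(0.09)), (np.float64(0.657), np.float64(-0.436), np.float64(0.073)), (np.float64(0.646), np.float64(-0.428), np.float64(0.071))]
petri [ 0.54491797 -0.5125357   0.014     ] [(np.float64(0.546), np.float64(-0.514), np.float64(0.008)), (np.float64(0.545), np.float64(-0.522), np.float64(0.013)), (np.float64(0.533), np.float64(-0.512), np.float64(0.014))]
```

```bash
cat >> h.py <<'E'
def go(p,yaw=None):
    """tool-frame shift (mm) and rotvec (deg) to world p with tool x-axis at yaw deg, pointing down"""
    s=r.read_state(); T=R.from_quat(s['eef_rot']); d=T.inv().apply(np.array(p)-s['ee_pos'])*1000
    out=[np.round(d,1)]
    if yaw is not None:
        a=np.radians(yaw); X=np.array([np.cos(a),np.sin(a),0]);Z=np.array([0,0,-1.]);Y=np.cross(Z,X)
        out.append(np.round(np.degrees((T.inv()*R.from_matrix(np.stack([X,Y,Z],1))).as_rotvec()),1))
    return out
E
python3 - <<'E'
from h import *
c=load("top0.npz");P=cloud(c).reshape(-1,3)
m=(P[:,2]>.07)&(P[:,0]>.45)&(P[:,0]<.9)&(P[:,1]>-.5)&(P[:,1]<.15)
Q=P[m]
for y in np.arange(-.5,.15,.05):
    k=Q[(Q[:,1]>=y)&(Q[:,1]<y+.05)]
    if len(k): i=k[:,0].argmin(); print(round(y,2),k[i].round(3),len(k))
print(go([.504,-.350,.18],-86.5))
w=cam("wrist");cv2.imwrite("pics/w0.png",w['img'])
print(-w['Rm'].T@w['t'],w['Rm'][2])
E
```

```text
-0.5 [ 0.775 -0.478  0.075] 124
-0.45 [ 0.646 -0.428  0.071] 51
-0.4 [ 0.781 -0.368  0.076] 966
-0.35 [ 0.775 -0.303  0.104] 1668
-0.3 [ 0.504 -0.265  0.071] 1751
-0.25 [ 0.541 -0.245  0.072] 1914
-0.2 [ 0.744 -0.152  0.106] 1946
-0.15 [ 0.731 -0.105  0.097] 2097
-0.1 [ 0.721 -0.051  0.1  ] 2158
-0.05 [ 0.644 -0.005  0.149] 2594
-0.0 [0.634 0.049 0.156] 2673
0.05 [0.623 0.099 0.154] 2805
0.1 [0.461 0.146 0.084] 2942
[array([-155.7, -395.8,   50. ]), array([ 0. ,  0.1, 11.6])]
[ 0.23612072 -0.58416696  0.38513249] [-0.2700751  -0.07026773 -0.96027178]
```

View pics/w0.png

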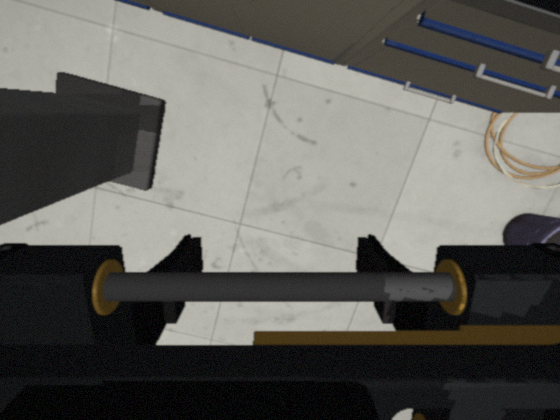

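The wrist view shows the jaw axis horizontal in the picture, between gold bosses at (105, 285) and (458, 285). So the gripper body's long side lies along the jaws. I'll go to the hover point beside the block's right corner.

Emit:
apply_moves(increments=[{"xyz":[-20,-55,0],"rotation":[0,0,3],"grip":255},{"xyz":[-42,-108,5],"rotation":[0,0,6],"grip":255},{"xyz":[-65,-163,10],"rotation":[0,0,9],"grip":255},{"xyz":[-85,-217,15],"rotation":[0,0,11.6],"grip":255},{"xyz":[-105,-270,20],"rotation":[0,0,11.6],"grip":255}], squeeze=20)

```text
time: 0.78
ee_pos: [0.397, -0.4303, 0.2098]
eef_rot: [0.728, -0.686, -0.0, -0.0]
ft_force: [0.4, -1.1, 0.3]
width: 0.0452
```

Run:
```python
from h import *
print(go([.504,-.350,.12],-86.5), r.read_state()['ee_pos'])
```

```text
[array([ -73.7, -111.6,   89.9]), array([ 0. ,  0.1, -0.1])] [ 0.39699813 -0.43033718  0.20983092]
```

Emit:
apply_moves(increments=[{"xyz":[-30,-45,10],"grip":255},{"xyz":[-55,-85,30],"grip":255},{"xyz":[-73.7,-111.6,60],"grip":255},{"xyz":[-73.7,-111.6,90],"grip":255},{"xyz":[-73.7,-111.6,90],"grip":255}])

```text
$.increments[0]: bad value
```

Run:
```python
from h import *
print(go([.504,-.350,.018],-86.5), r.read_state()['ee_pos'],r.read_state()['width'])
c=cam("side");cv2.imwrite("pics/s1.png",cv2.resize(c['img'][120:330,150:430],None,fx=2.8,fy=2.8))
c=cam("wrist");cv2.imwrite("pics/w1.png",c['img'])
```

```text
[array([ -73.6, -111.7,  191.9]), array([ 0. ,  0.1, -0.1])] [ 0.39699813 -0.43033718  0.20983092] 0.04519202667253426
```

View pics/s1.png

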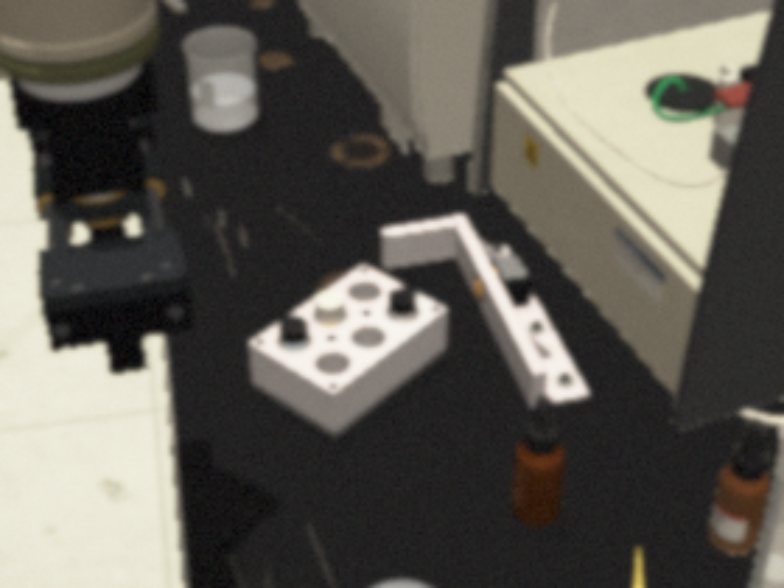

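View pics/w1.png

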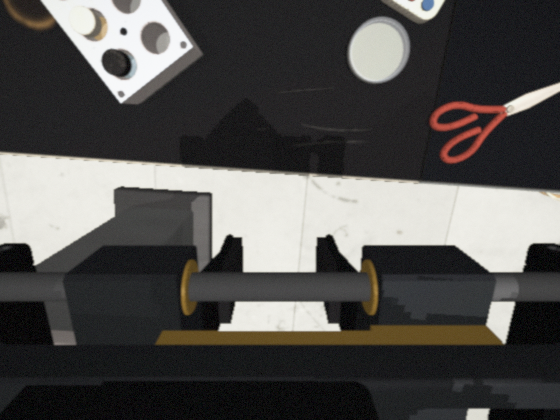

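The pictures show the block untouched and the gripper still off the front edge, because the move was refused. Every row apparently needs a rotation field.

Emit:
apply_moves(increments=[{"xyz":[-30,-45,10],"rotation":[0,0,0],"grip":255},{"xyz":[-55,-85,30],"rotation":[0,0,0],"grip":255},{"xyz":[-73.7,-111.6,60],"rotation":[0,0,0],"grip":255},{"xyz":[-73.7,-111.6,100],"rotation":[0,0,0],"grip":255},{"xyz":[-73.7,-111.6,140],"rotation":[0,0,0],"grip":255}])

```text
time: 1.5
ee_pos: [0.508, -0.3435, 0.0684]
eef_rot: [0.732, -0.681, -0.001, -0.002]
ft_force: [-0.3, -0.0, 0.5]
width: 0.0006
```

Run:
```python
from h import *
print(go([.504,-.350,.018],-86.5), r.read_state()['ee_pos'],r.read_state()['width'])
c=cam("wrist");cv2.imwrite("pics/w2.png",c['img'])
```

```text
[array([ 6.4,  4.5, 50.4]), array([-0.1,  0.2,  0.6])] [ 0.50801267 -0.34350679  0.06841519] 0.0005709103042980846
```

View pics/w2.png

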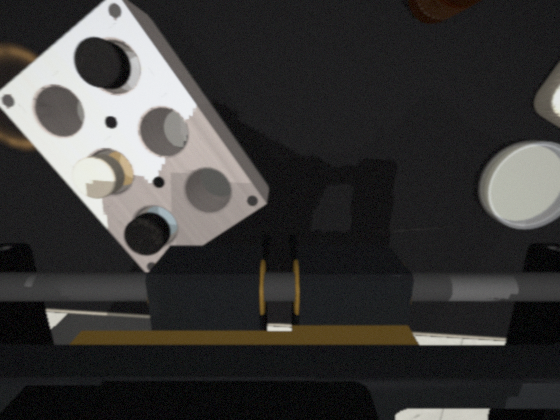

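The closed fingers stand at about (280, 240), just off corner B at (265, 200). I'll lower them.

Emit:
apply_moves(increments=[{"xyz":[6.4,4.5,15],"rotation":[-0.1,0.2,0.6],"grip":255},{"xyz":[6.4,4.5,35],"rotation":[-0.1,0.2,0.6],"grip":255},{"xyz":[6.4,4.5,50.4],"rotation":[-0.1,0.2,0.6],"grip":255},{"xyz":[6.4,4.5,50.4],"rotation":[-0.1,0.2,0.6],"grip":255}])

```text
time: 2.05
ee_pos: [0.5002, -0.3479, 0.0112]
eef_rot: [0.728, -0.685, -0.005, 0.001]
ft_force: [-0.2, -0.0, -0.4]
width: 0.0004
```

Run:
```python
from h import *
print(r.read_state()['ee_pos'])
print(go([.504+.035,-.350+.025,.018],-86.5))
```

```text
[ 0.50024571 -0.34789102  0.01124757]
[array([-20.5, -40. ,  -6.9]), array([ 0.4,  0.4, -0. ])]
```

Emit:
apply_moves(increments=[{"xyz":[0,0,-8],"rotation":[0.4,0.4,0],"grip":255},{"xyz":[-5,-10,-7],"rotation":[0.4,0.4,0],"grip":255},{"xyz":[-10,-20,-7],"rotation":[0.4,0.4,0],"grip":255},{"xyz":[-15,-30,-7],"rotation":[0.4,0.4,0],"grip":255},{"xyz":[-20,-40,-7],"rotation":[0.4,0.4,0],"grip":255}])

```text
time: 2.68
ee_pos: [0.5393, -0.3273, 0.0188]
eef_rot: [0.728, -0.686, 0.001, 0.002]
ft_force: [-4.8, -5.2, 5.3]
width: 0.0007
```

```bash
cat >> h.py <<'E'
D_T=np.array([.66879,-.12732]); D_TH=np.radians(3.45)
def dockxy(p):
    p=np.asarray(p)[...,:2]-D_T; c_,s_=np.cos(D_TH),np.sin(D_TH); return np.stack([p[...,0]*c_+p[...,1]*s_,-p[...,0]*s_+p[...,1]*c_],-1)
def undock(q):
    q=np.asarray(q,float); c_,s_=np.cos(D_TH),np.sin(D_TH); return np.array([q[0]*c_-q[1]*s_,q[0]*s_+q[1]*c_])+D_T
def block(save=None):
    """block pose from top and side cams depth: points at z .044-.052"""
    pts=[]
    for n in ("top","side"):
        c=cam(n)
        if save: cv2.imwrite(f"pics/{save}_{n}.png",cv2.resize(c['img'][130:270,230:410] if n=="top" else c['img'][150:350,200:400],None,fx=4 if n=="top" else 3,fy=4 if n=="top" else 3,interpolation=cv2.INTER_CUBIC))
        P=cloud(c).reshape(-1,3)
        m=(P[:,2]>.044)&(P[:,2]<.052)&(P[:,0]>.42)&(P[:,0]<.70)&(P[:,1]<-.08)&(P[:,1]>-.38)
        Q=P[m][:,:2]*1000
        (cx,cy),(w,h),a=cv2.minAreaRect(Q.astype(np.float32))
        if w>h: a-=90   # long axis along local y
        a=(a+90)%180-90
        pose=(dockxy([cx/1000,cy/1000])*1000).round(1)
        print(n,m.sum(),"ctr dock mm",pose,"world",round(cx),round(cy),"size",round(min(w,h),1),round(max(w,h),1),"yaw rel dock",round((a-np.degrees(D_TH)+90)%180-90,1))
    s=r.read_state(); print("tcp",s['ee_pos'].round(4),"dock",(dockxy(s['ee_pos'])*1000).round(1),"F",np.round(s['ft_force'],1),"t",s['time'])
E
python3 - <<'E'
from h import *
block("b1")
E
```

```text
top 413 ctr dock mm [ -83.3 -105.6] world 592 -238 size 121.0 168.1 yaw rel dock 65.1
side 357 ctr dock mm [-103.6 -114.6] world 572 -248 size 80.3 143.8 yaw rel dock -55.2
tcp [ 0.5406 -0.3258  0.0188] dock [-139.9 -190.4] F [ 0.8 -3.7  2.6] t 2.775
```

View pics/b1_top.png

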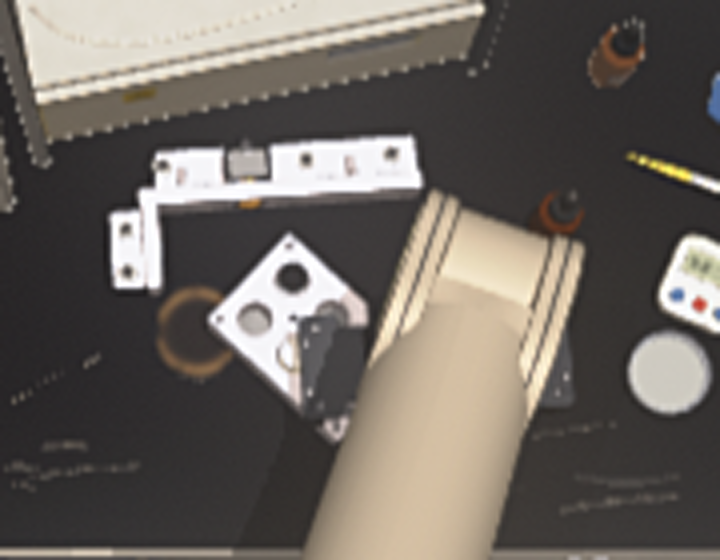

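View pics/b1_side.png

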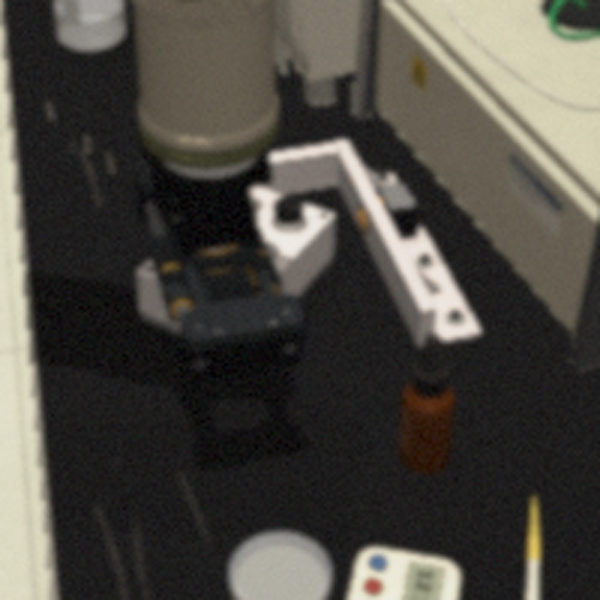

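In the top crop, corner A is at (288, 235) and corner D at (208, 320). The forearm hides the rest.

```bash
cat >> h.py <<'E'
LC=dict(A=(44,65),B=(44,-65),C=(-44,-65),D=(-44,65))
def fit(clicks,z=.048,camn="top",off=(230,130),k=4):
    c=load("top0.npz") if camn=="top" else load("side0.npz")
    W=[onz(c,off[0]+(u+.5)/k-.5,off[1]+(v+.5)/k-.5,z)[:2] for u,v in clicks.values()]
    th,t,e=rigid(np.array([LC[n] for n in clicks])/1000,W)
    print("block world",t.round(4),np.degrees(th).round(1),"dock",(dockxy(t)*1000).round(1),"yaw",np.degrees(th-D_TH).round(1),"res",e.round(1)); return th,t
E
python3 - <<'E'
from h import *
fit(dict(A=(392/5.5*4,228/5.4*4),D=(265/5.5*4,325/5.4*4)),off=(240,150))
fit(dict(A=(288,235),D=(208,320)))
w=cam("wrist");cv2.imwrite("pics/w3.png",w['img'])
E
```

```text
block world [ 0.5544 -0.2588] -51.6 dock [-122.1 -124.3] yaw -55.0 res [0.3 0.3]
block world [ 0.5668 -0.2433] -42.6 dock [-108.8 -109.6] yaw -46.1 res [0.3 0.3]
```

View pics/w3.png

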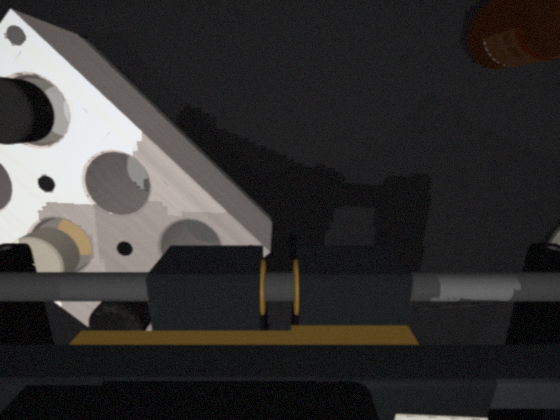

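The block has turned 9° as predicted, and its yaw is now -46°. I'll push the same corner further, more toward +x.

Emit:
apply_moves(increments=[{"xyz":[-4,-8,0],"rotation":[0,0,0],"grip":255},{"xyz":[-7,-16,0],"rotation":[0,0,0],"grip":255},{"xyz":[-10,-24,0],"rotation":[0,0,0],"grip":255},{"xyz":[-13,-32,0],"rotation":[0,0,0],"grip":255}])

```text
time: 3.32
ee_pos: [0.5711, -0.311, 0.0184]
eef_rot: [0.728, -0.685, 0.001, 0.001]
ft_force: [-2.0, -3.2, 3.4]
width: 0.0004
```

Run:
```python
from h import *
block("b2")
w=cam("wrist");cv2.imwrite("pics/w4.png",w['img'])
```

```text
top 377 ctr dock mm [-72.  -55.4] world 600 -187 size 88.0 179.9 yaw rel dock -32.0
side 235 ctr dock mm [-93.4 -87.5] world 581 -220 size 73.4 155.3 yaw rel dock -71.5
tcp [ 0.5721 -0.3102  0.0186] dock [-107.5 -176.7] F [ 0.5 -2.9  1.1] t 3.425
```

View pics/b2_top.png

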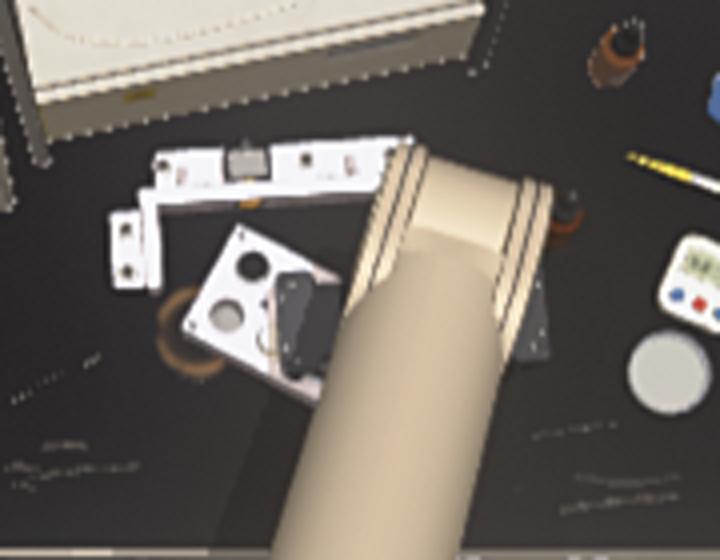

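View pics/w4.png

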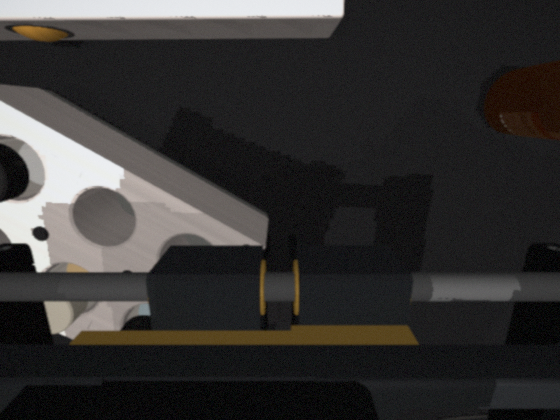

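The top crop now puts corner A at (240, 225) and corner D at (183, 328).

Run:
```python
from h import *
th,t=fit(dict(A=(240,225),D=(183,328)))
M=np.array([[np.cos(th),-np.sin(th)],[np.sin(th),np.cos(th)]])
for n in LC: w=t+M@(np.array(LC[n])/1000); print(n,w.round(3),(dockxy(w)*1000).round(0))
```

```text
block world [ 0.5807 -0.2257] -28.3 dock [-93.9 -92.9] yaw -31.8 res [0.2 0.2]
A [ 0.65  -0.189] [-22. -61.]
B [ 0.589 -0.304] [ -91. -171.]
C [ 0.511 -0.262] [-165. -125.]
D [ 0.573 -0.148] [-97. -14.]
```

The yaw is now -32°, with the centre at dock (-94, -93). Next I'll back off, lift, open the fingers and come in behind the near long side, to turn the block square with both fingertips.

Emit:
apply_moves(increments=[{"xyz":[8,8,0],"rotation":[0,0,0],"grip":255},{"xyz":[10,10,-20],"rotation":[0,0,0],"grip":255},{"xyz":[10,10,-60],"rotation":[0,0,0],"grip":255},{"xyz":[10,10,-105],"rotation":[0,0,0],"grip":120},{"xyz":[0,20,-110],"rotation":[0,0,0],"grip":60}])

```text
time: 4.1
ee_pos: [0.5537, -0.3125, 0.1337]
eef_rot: [0.728, -0.685, 0.004, -0.001]
ft_force: [0.3, 0.8, -0.9]
width: 0.0132
```

Run:
```python
from h import *
w=undock([-.190,-.062]); print(w,go([*w,.125],-86.5),r.read_state()['ee_pos'])
```

```text
[ 0.48286534 -0.20064136] [array([-116. ,   63.9,    7.7]), array([-0.4, -0.3,  0. ])] [ 0.55369828 -0.31248375  0.13373882]
```

Emit:
apply_moves(increments=[{"xyz":[-30,25,0],"rotation":[-0.4,-0.3,0],"grip":0},{"xyz":[-65,50,4],"rotation":[-0.4,-0.3,0],"grip":0},{"xyz":[-100,64,8],"rotation":[-0.4,-0.3,0],"grip":0},{"xyz":[-116,64,8],"rotation":[-0.4,-0.3,0],"grip":0},{"xyz":[-116,64,8],"rotation":[-0.4,-0.3,0],"grip":0}])

```text
time: 4.72
ee_pos: [0.4831, -0.1999, 0.1253]
eef_rot: [0.729, -0.685, 0.001, -0.0]
ft_force: [0.4, -0.4, -0.3]
width: 0.0626
```

Run:
```python
from h import *
w=undock([-.190,-.062]); print(w,go([*w,.018],-86.5),r.read_state()['ee_pos'],r.read_state()['width'])
block("b3")
w=cam("wrist");cv2.imwrite("pics/w5.png",w['img'])
```

```text
[ 0.48286534 -0.20064136] [array([  0.7,   0.4, 107.3]), array([-0.1, -0. ,  0.1])] [ 0.48311502 -0.19993293  0.12526522] 0.06258666247396787
top 153 ctr dock mm [-26.7 -99.6] world 648 -228 size 119.8 171.8 yaw rel dock -21.2
side 1095 ctr dock mm [-92.6 -94.7] world 582 -227 size 89.6 134.7 yaw rel dock -31.4
tcp [ 0.4832 -0.2017  0.125 ] dock [-189.8  -63.1] F [ 0.2  0.2 -1.3] t 4.825
```

View pics/b3_top.png

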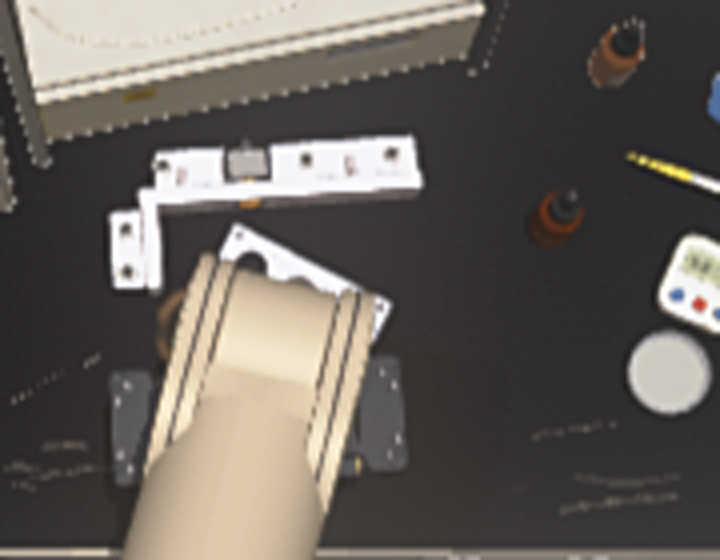

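View pics/w5.png

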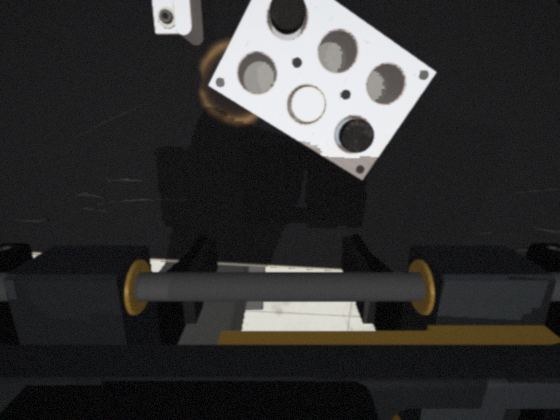

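The wrist view shows the block clear of the gripper: the near corner C is at (362, 180) and all three vials are seated. The side depth confirms a yaw of -31°. I'll lower, then push.

Emit:
apply_moves(increments=[{"xyz":[0,0,35],"rotation":[0,0,0],"grip":0},{"xyz":[0,0,70],"rotation":[0,0,0],"grip":0},{"xyz":[0,0,95],"rotation":[0,0,0],"grip":0},{"xyz":[0,0,106],"rotation":[0,0,0],"grip":0},{"xyz":[0,0,106],"rotation":[0,0,0],"grip":0}])

```text
time: 5.5
ee_pos: [0.4831, -0.2023, 0.0185]
eef_rot: [0.728, -0.686, -0.0, -0.0]
ft_force: [0.3, 0.5, 0.2]
width: 0.0867
```

Emit:
apply_moves(increments=[{"xyz":[4,-10,1],"rotation":[0,0,0],"grip":0},{"xyz":[8,-20,1],"rotation":[0,0,0],"grip":0},{"xyz":[12,-28,1],"rotation":[0,0,0],"grip":0},{"xyz":[18,-36,1],"rotation":[0,0,0],"grip":0},{"xyz":[24,-44,1],"rotation":[0,0,0],"grip":0}])

```text
time: 6.12
ee_pos: [0.5284, -0.2245, 0.018]
eef_rot: [0.727, -0.686, -0.0, 0.0]
ft_force: [-6.4, 0.6, 5.8]
width: 0.0869
```

Run:
```python
from h import *
block("b4");print(r.read_state()['width'])
w=cam("wrist");cv2.imwrite("pics/w6.png",w['img'])
```

```text
top 108 ctr dock mm [-18.  -59.4] world 654 -188 size 90.1 162.1 yaw rel dock 40.7
side 930 ctr dock mm [-92.2 -92.7] world 582 -225 size 129.6 135.9 yaw rel dock -12.7
tcp [ 0.5294 -0.2247  0.018 ] dock [-145.   -88.8] F [-0.8 -0.5 -0.6] t 6.225
0.0869943164469603
```

View pics/b4_top.png

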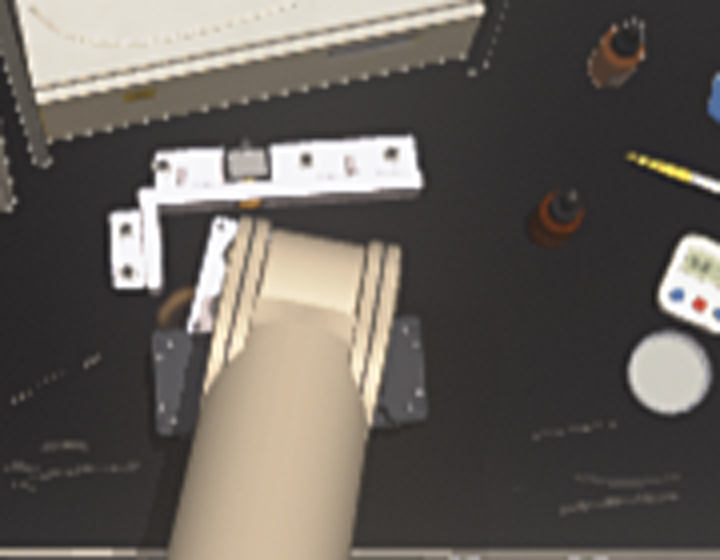

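View pics/w6.png

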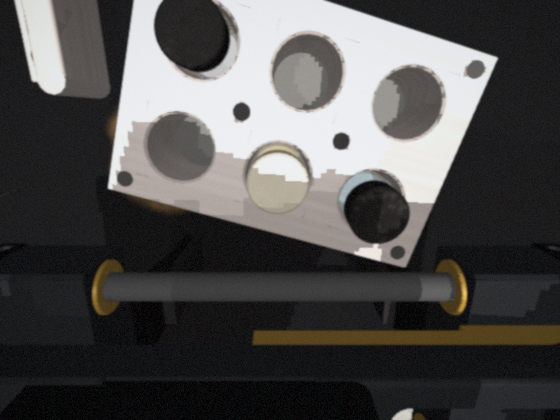

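The wrist view puts block corners D at (108, 187), C at (408, 268) and B at (497, 60), so it still has roughly 14° to turn. I'll fit it from the wrist view.

```bash
cat >> h.py <<'E'
def wfit(c,clicks,z=.048):
    W=[onz(c,u,v,z)[:2] for u,v in clicks.values()]
    th,t,e=rigid(np.array([LC[n] for n in clicks])/1000,W)
    print("block world",t.round(4),np.degrees(th).round(1),"dock",(dockxy(t)*1000).round(1),"yaw",np.degrees(th-D_TH).round(1),"res",e.round(1)); return th,t
E
python3 - <<'E'
from h import *
c=cam("wrist")
th,t=wfit(c,dict(D=(108,187),C=(408,268),B=(497,60)))
fit(dict(A=(222,217),D=(190,325)))
M=np.array([[np.cos(th),-np.sin(th)],[np.sin(th),np.cos(th)]])
for n in LC: w=t+M@(np.array(LC[n])/1000); print(n,w.round(3),(dockxy(w)*1000).round(0))
# stop corner seen in wrist
print(dockxy(onz(c,105,97,.0))*1000, dockxy(onz(c,62,92,.036))*1000)
E
```

```text
block world [ 0.5998 -0.2261] -12.7 dock [-74.8 -94.4] yaw -16.1 res [1.1 1.3 0.2]
block world [ 0.5978 -0.2268] -16.0 dock [-76.9 -95. ] yaw -19.5 res [1.6 1.6]
A [ 0.657 -0.172] [-14. -44.]
B [ 0.628 -0.299] [ -51. -169.]
C [ 0.543 -0.28 ] [-135. -145.]
D [ 0.571 -0.153] [-99. -20.]
[-61.5451101    2.48919458] [-61.10940063   0.98136628]
```

Emit:
apply_moves(increments=[{"xyz":[2,-6,0],"rotation":[0,0,0],"grip":0},{"xyz":[4,-12,0],"rotation":[0,0,0],"grip":0},{"xyz":[6,-18,0],"rotation":[0,0,0],"grip":0},{"xyz":[7,-24,0],"rotation":[0,0,0],"grip":0},{"xyz":[7,-30,0],"rotation":[0,0,0],"grip":0}])

```text
time: 6.95
ee_pos: [0.5598, -0.2293, 0.0178]
eef_rot: [0.728, -0.686, 0.0, -0.0]
ft_force: [-2.0, -1.9, -0.6]
width: 0.0874
```

Run:
```python
from h import *
c=cam("wrist");cv2.imwrite("pics/w7.png",c['img'])
s=r.read_state(); print("dock",dockxy(s['ee_pos'])*1000,s['ft_force'])
```

```text
dock [-114.04915103  -94.80936739] [-1.74559902 -1.12850699  0.18855488]
```

View pics/w7.png

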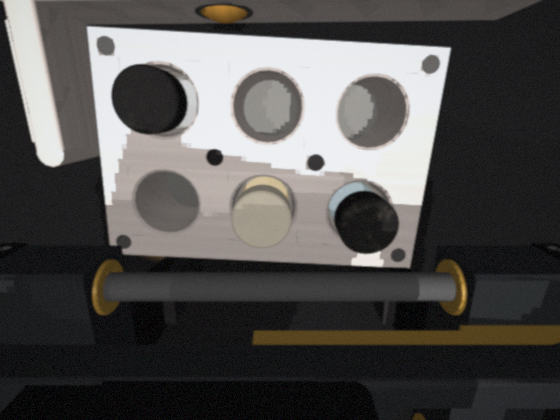

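The corners are at A (88, 27), B (450, 47), C (412, 268) and D (107, 254), with the stop's tip at about (62, 158) and the plunger at (222, 13). The block is nearly square.

Run:
```python
from h import *
c=cam("wrist")
th,t=wfit(c,dict(A=(88,27),B=(450,47),C=(412,268),D=(107,254)))
M=np.array([[np.cos(th),-np.sin(th)],[np.sin(th),np.cos(th)]])
for n in LC: w=t+M@(np.array(LC[n])/1000); print(n,(dockxy(w)*1000).round(0))
for p in [(62,150),(100,157),(222,19)]: print([np.round(dockxy(onz(c,*p,z))*1000,1) for z in (.036,0,.019)])
# fence bottom edge line in wrist
```

```text
block world [ 0.6178 -0.2202] 0.5 dock [-56.5 -89.7] yaw -3.0 res [0.5 0.9 1.9 2.4]
A [ -9. -27.]
B [ -16. -157.]
C [-104. -152.]
D [-97. -22.]
[array([-54. ,  -0.8]), array([-58.2,  24. ]), array([-56. ,  10.9])]
[array([-57. , -16.9]), array([-62. ,   3.7]), array([-59.4,  -7.2])]
[array([ -3.2, -73. ]), array([  5.9, -67.1]), array([  1.1, -70.3])]
```

Next I'll push gently toward the fence.

Emit:
apply_moves(increments=[{"xyz":[0,-4,0],"rotation":[0,0,0],"grip":0},{"xyz":[0,-7,0],"rotation":[0,0,0],"grip":0},{"xyz":[0,-10,0],"rotation":[0,0,0],"grip":0},{"xyz":[0,-12,0],"rotation":[0,0,0],"grip":0}])

```text
time: 7.55
ee_pos: [0.572, -0.2276, 0.0179]
eef_rot: [0.728, -0.685, 0.0, -0.0]
ft_force: [-7.0, -0.3, 3.9]
width: 0.0867
```

Run:
```python
from h import *
c=cam("wrist");cv2.imwrite("pics/w8.png",c['img'])
s=r.read_state(); print("dock",dockxy(s['ee_pos'])*1000,s['ft_force'])
```

```text
dock [-102.37030862  -94.29280045] [-5.66387085 -1.58826895  1.30453056]
```

View pics/w8.png

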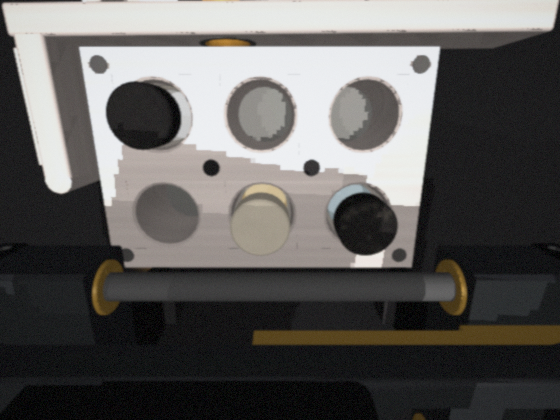

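Both fingers now bear on the near side. The block's far edge runs from (80, 47) to (440, 46), and the fence top's lower edge is near row 30. I'll measure the fence line in a crop.

Run:
```python
from h import *
a=cv2.imread("pics/w8.png"); cv2.imwrite("pics/w8c.png",cv2.resize(a[0:100,:],(800,143*4),interpolation=cv2.INTER_CUBIC))
```

```text
(no output)
```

View pics/w8c.png

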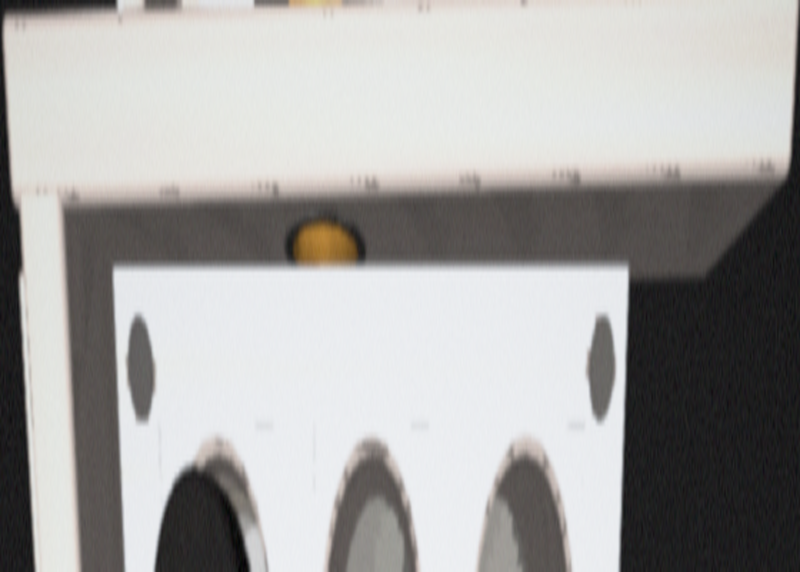

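Run:
```python
from h import *
c=cam("wrist")
f=lambda p,z: onz(c,*p,z)[:2]
a,b=f((45.0,35.0),.036),f((549.0,30.6),.036); d=a-b; print("fence len",np.linalg.norm(d),"yaw",np.degrees(np.arctan2(-d[0],d[1])),"corner",a)
a2,b2=f((78.8,46.),.048),f((439.2,46.),.048); d=a2-b2; print("block yaw",np.degrees(np.arctan2(-d[0],d[1])),np.linalg.norm(d))
th,t=wfit(c,dict(A=(79,46),B=(439.5,46),C=(412,268),D=(110,268)))
```

```text
fence len 0.19862211102890343 yaw 3.95624772293121 corner [ 0.67170254 -0.129293  ]
block yaw 3.5095254963102334 0.13106360043435364
block world [ 0.6261 -0.2172] 3.4 dock [-48.  -87.1] yaw -0.1 res [0.6 1.2 1.7 2.4]
```

```bash
sed -i 's/^D_T=.*/D_T=np.array([.6715,-.1290]); D_TH=np.radians(3.9)/' h.py
python3 - <<'E'
from h import *
c=cam("wrist")
f=lambda p,z: (dockxy(onz(c,*p,z)[:2])*1000).round(1)
print(f((78.8,46.),.048),f((439.2,46.),.048))
s=r.read_state(); q=dockxy(s['ee_pos']);print(q*1000,s['ft_force'])
print(go([*undock([-.0985,q[1]]),.018],-86.1))
E
```

```text
[ -6.1 -19.9] [  -7. -151.]
[-105.69853786  -91.66371289] [-4.83571813 -1.05697916  2.35940713]
[array([-0.1, -7.2, -0. ]), array([-0.1,  0. , -0.4])]
```

Emit:
apply_moves(increments=[{"xyz":[0,-2,0],"rotation":[0,0,-0.3],"grip":0},{"xyz":[0,-4,0],"rotation":[0,0,-0.4],"grip":0},{"xyz":[0,-5,0],"rotation":[0,0,-0.4],"grip":0}])

```text
time: 8.07
ee_pos: [0.5766, -0.2273, 0.018]
eef_rot: [0.731, -0.683, -0.0, -0.0]
ft_force: [-8.2, -1.4, 3.9]
width: 0.0874
```

Emit:
apply_moves(increments=[{"xyz":[0,-1,0],"rotation":[0,0,0],"grip":0},{"xyz":[0,-2,0],"rotation":[0,0,0],"grip":0}])

```text
time: 8.32
ee_pos: [0.5777, -0.2272, 0.0179]
eef_rot: [0.731, -0.683, -0.001, 0.001]
ft_force: [-7.9, -0.5, 3.7]
width: 0.087
```

Emit:
apply_moves(increments=[{"xyz":[0,-1,0],"rotation":[0,0,0],"grip":0},{"xyz":[0,-2,0],"rotation":[0,0,0],"grip":0}])

```text
time: 8.57
ee_pos: [0.5787, -0.2272, 0.0179]
eef_rot: [0.731, -0.683, -0.002, 0.001]
ft_force: [-13.5, -1.3, 8.0]
width: 0.0869
```

Run:
```python
from h import *
c=cam("wrist");cv2.imwrite("pics/w9.png",c['img'])
a=c['img']; cv2.imwrite("pics/w9c.png",cv2.resize(a[20:120,:],(800,572),interpolation=cv2.INTER_CUBIC))
s=r.read_state(); print("dock",dockxy(s['ee_pos'])*1000,s['ft_force'])
```

```text
dock [-99.29474647 -91.65323908] [-9.42063395 -1.49176962  4.49618409]
```

View pics/w9c.png

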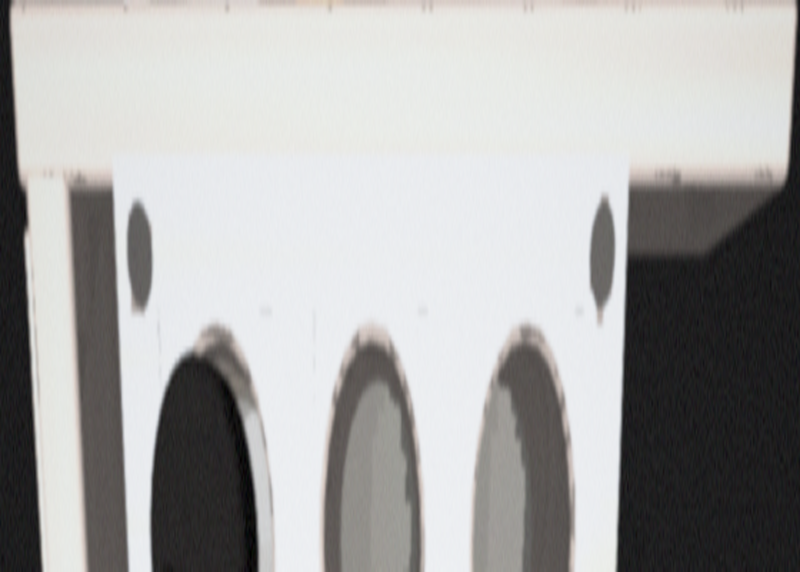

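Run:
```python
from h import *
c=cam("wrist")
f=lambda p,z: (dockxy(onz(c,*p,z)[:2])*1000).round(1)
print("block far edge",f((78.8,46.8),.048),f((439.2,46.8),.048))
print("fence top edge",f((47,52),.036),f((548,52),.036))
```

```text
block far edge [ -0.4 -19.5] [  -0.3 -150. ]
fence top edge [-0.2  0.6] [-1.000e-01 -1.991e+02]
```

Emit:
apply_moves(increments=[{"xyz":[0,-1,0],"rotation":[0,0,0],"grip":0},{"xyz":[0,-2,0],"rotation":[0,0,0],"grip":0}])

```text
time: 8.93
ee_pos: [0.5786, -0.2272, 0.0179]
eef_rot: [0.731, -0.683, -0.004, 0.003]
ft_force: [-17.7, 0.1, 12.1]
width: 0.0871
```

The far edge and the fence edge coincide within 0.4 mm, and the force rose to 18 N, so the block is flat on the fence about 20 mm short of the stop. Next is the end push. I'll yaw the gripper 45° so its body stays clear of the dropper bottle.

Emit:
apply_moves(increments=[{"xyz":[0,8,0],"rotation":[0,0,0],"grip":0},{"xyz":[0,18,-5],"rotation":[0,0,0],"grip":20},{"xyz":[0,20,-50],"rotation":[0,0,0],"grip":120},{"xyz":[0,20,-100],"rotation":[0,0,8],"grip":255},{"xyz":[15,20,-115],"rotation":[0,0,18],"grip":255}])

```text
time: 9.55
ee_pos: [0.5629, -0.2427, 0.1376]
eef_rot: [-0.614, 0.789, 0.001, -0.001]
ft_force: [0.2, -0.2, -0.5]
width: 0.0582
```

Run:
```python
from h import *
print(go([*undock([-.047,-.178]),.13],-131),r.read_state()['ee_pos'])
```

```text
[array([ 46.8, -88.1,   7.4]), array([ 0.1, -0.1, 26.7])] [ 0.56288179 -0.24272907  0.1375662 ]
```

Emit:
apply_moves(increments=[{"xyz":[20,-25,0],"rotation":[0,0,9],"grip":255},{"xyz":[38,-50,3],"rotation":[0,0,18],"grip":255},{"xyz":[46.8,-75,7],"rotation":[0,0,26.7],"grip":255},{"xyz":[46.8,-88,7],"rotation":[0,0,26.7],"grip":255},{"xyz":[46.8,-88,7],"rotation":[0,0,26.7],"grip":255}])

```text
time: 10.18
ee_pos: [0.6372, -0.3093, 0.1304]
eef_rot: [-0.415, 0.91, 0.0, -0.001]
ft_force: [0.1, -0.4, 0.2]
width: 0.0082
```

Run:
```python
from h import *
print(go([*undock([-.047,-.178]),.018],-131),r.read_state()['ee_pos'],r.read_state()['width'])
block("b5")
w=cam("wrist");cv2.imwrite("pics/w10.png",w['img'])
```

```text
[array([ 5.000e-01, -1.000e-01,  1.124e+02]), array([ 0.1, -0.1,  0.1])] [ 0.63718287 -0.30932089  0.13038331] 0.008215060265753827
top 516 ctr dock mm [-34.9 -54.4] world 640 -186 size 120.2 126.3 yaw rel dock 66.9
side 732 ctr dock mm [-45.1 -91.2] world 633 -223 size 89.2 124.8 yaw rel dock -0.5
tcp [ 0.6363 -0.3094  0.1306] dock [ -47.3 -177.6] F [-0.6  0.6 -0.2] t 10.275
```

View pics/b5_side.png

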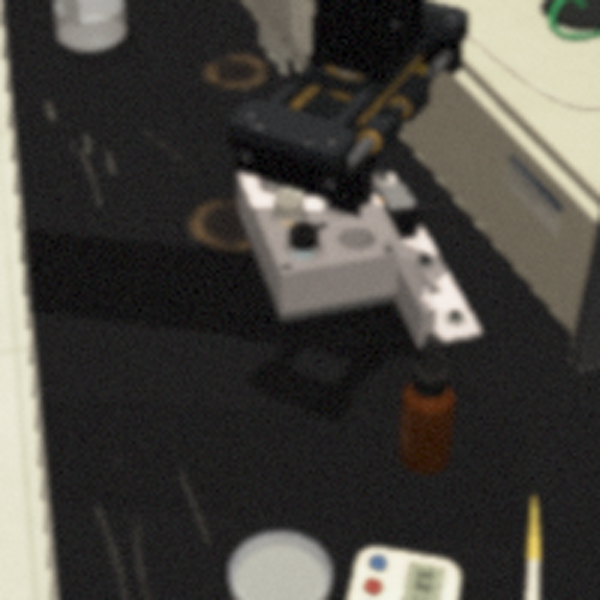

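View pics/w10.png

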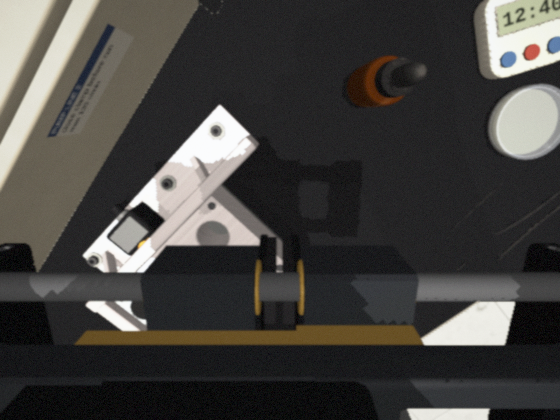

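The fingers are over the gap beside the block's end, with the dropper at (385, 80), well away. I'll lower, then push along the fence.

Emit:
apply_moves(increments=[{"xyz":[0.5,0,35],"rotation":[0,0,0],"grip":255},{"xyz":[0.5,0,70],"rotation":[0,0,0],"grip":255},{"xyz":[0.5,0,100],"rotation":[0,0,0],"grip":255},{"xyz":[0.5,0,112],"rotation":[0,0,0],"grip":255},{"xyz":[0.5,0,112],"rotation":[0,0,0],"grip":255}])

```text
time: 10.95
ee_pos: [0.6353, -0.3099, 0.0188]
eef_rot: [-0.415, 0.91, 0.0, -0.001]
ft_force: [-0.2, 0.7, 0.9]
width: 0.0005
```

Run:
```python
from h import *
s=r.read_state();print(s['ee_pos'],s['ft_force'])
for dy in (-.170,-.162,-.155,-.150): print(dy,go([*undock([-.047,dy]),.018],-131))
```

```text
[ 0.63528226 -0.30986363  0.01879351] [-0.16845738  0.70115032  0.90163194]
-0.17 [array([-6.7,  4.6,  0.8]), array([ 0.1, -0.1,  0.1])]
-0.162 [array([-12.3,  10.3,   0.8]), array([ 0.1, -0.1,  0.1])]
-0.155 [array([-17.3,  15.2,   0.8]), array([ 0.1, -0.1,  0.1])]
-0.15 [array([-20.9,  18.7,   0.8]), array([ 0.1, -0.1,  0.1])]
```

Emit:
apply_moves(increments=[{"xyz":[-6.7,4.6,0.8],"rotation":[0,0,0],"grip":255},{"xyz":[-9.5,7.5,0.8],"rotation":[0,0,0],"grip":255},{"xyz":[-12.3,10.3,0.8],"rotation":[0,0,0],"grip":255},{"xyz":[-15,13,0.8],"rotation":[0,0,0],"grip":255},{"xyz":[-18,15.9,0.8],"rotation":[0,0,0],"grip":255}])

```text
time: 11.58
ee_pos: [0.6351, -0.2883, 0.0192]
eef_rot: [-0.414, 0.91, -0.001, -0.001]
ft_force: [-0.2, -6.7, 2.6]
width: 0.0004
```

Run:
```python
from h import *
block("b6")
w=cam("wrist");cv2.imwrite("pics/w11.png",w['img'])
for dy in (-.152,-.150,-.149,-.148,-.147,-.146): print(dy,go([*undock([-.047,dy]),.018],-131))
```

```text
top 434 ctr dock mm [-46.6 -39.8] world 628 -172 size 96.5 116.7 yaw rel dock -7.1
side 260 ctr dock mm [-53.4 -87.7] world 624 -220 size 73.1 167.8 yaw rel dock 15.1
tcp [ 0.6352 -0.2875  0.0192] dock [ -47.  -155.6] F [-0.3 -4.1  1.4] t 11.675
-0.152 [array([-2.6,  2.6,  1.1]), array([-0. , -0.2, -0. ])]
-0.15 [array([-4. ,  4. ,  1.1]), array([-0. , -0.2, -0. ])]
-0.149 [array([-4.7,  4.7,  1.1]), array([-0. , -0.2, -0. ])]
-0.148 [array([-5.4,  5.4,  1.1]), array([-0. , -0.2, -0. ])]
-0.147 [array([-6.1,  6.1,  1.1]), array([-0. , -0.2, -0. ])]
-0.146 [array([-6.8,  6.8,  1.1]), array([-0. , -0.2, -0. ])]
```

View pics/b6_side.png

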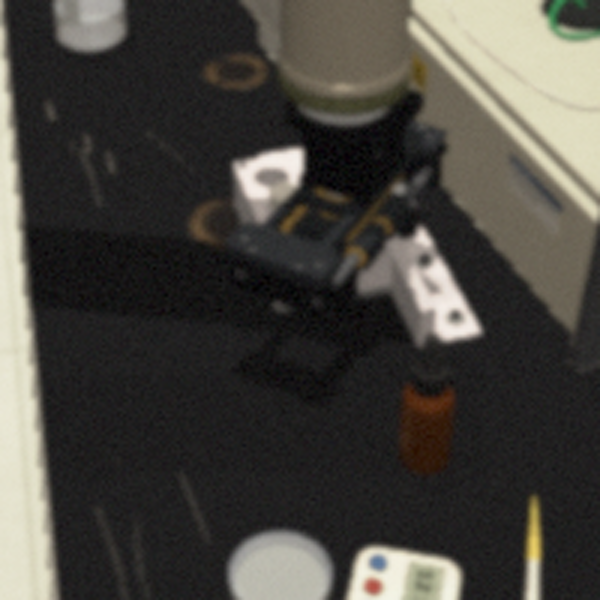

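View pics/b6_top.png

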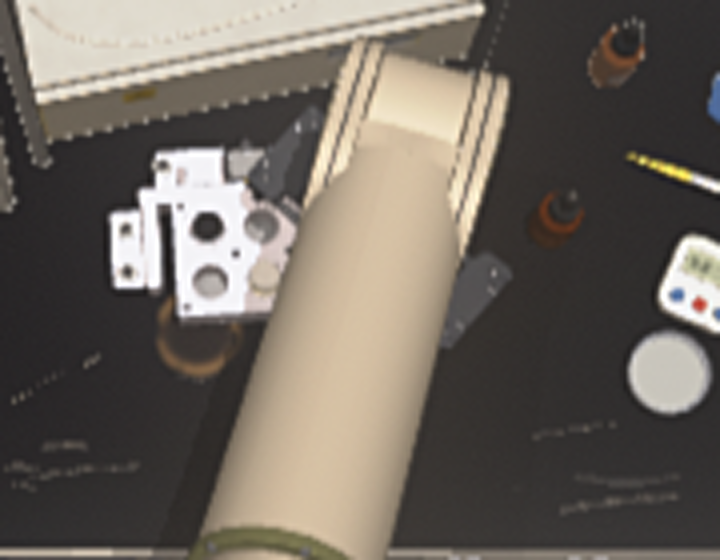

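View pics/w11.png

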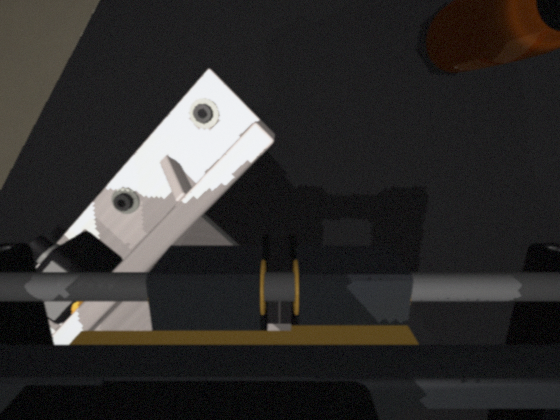

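The top crop shows the block square. Its left edge is at column 176 and the stop face at about 163, which leaves roughly 8 mm. I'll continue gently, watching the force.

Emit:
apply_moves(increments=[{"xyz":[-1.4,1.4,1],"rotation":[0,0,0],"grip":255},{"xyz":[-2.8,2.8,1],"rotation":[0,0,0],"grip":255},{"xyz":[-4.1,4.1,1],"rotation":[0,0,0],"grip":255}])

```text
time: 12.1
ee_pos: [0.6349, -0.2839, 0.0192]
eef_rot: [-0.414, 0.91, -0.003, -0.001]
ft_force: [1.0, -6.3, 3.3]
width: 0.0009
```

Emit:
apply_moves(increments=[{"xyz":[-0.7,0.7,0],"rotation":[0,0,0],"grip":255},{"xyz":[-1.4,1.4,0],"rotation":[0,0,0],"grip":255}])

```text
time: 12.35
ee_pos: [0.6346, -0.2828, 0.0194]
eef_rot: [-0.414, 0.91, -0.003, -0.001]
ft_force: [-0.4, -4.2, 1.1]
width: 0.0009
```

Emit:
apply_moves(increments=[{"xyz":[-0.7,0.7,0],"rotation":[0,0,0],"grip":255},{"xyz":[-1.4,1.4,0],"rotation":[0,0,0],"grip":255}])

```text
time: 12.6
ee_pos: [0.6343, -0.2812, 0.0195]
eef_rot: [-0.414, 0.91, -0.003, -0.002]
ft_force: [0.1, -6.1, -0.4]
width: 0.0002
```

Emit:
apply_moves(increments=[{"xyz":[-0.7,0.7,0.5],"rotation":[0,0,0],"grip":255},{"xyz":[-1.4,1.4,1],"rotation":[0,0,0],"grip":255}])

```text
time: 12.85
ee_pos: [0.6344, -0.2806, 0.0192]
eef_rot: [-0.413, 0.911, -0.004, -0.002]
ft_force: [0.1, -7.0, 3.4]
width: 0.0003
```

Emit:
apply_moves(increments=[{"xyz":[-0.7,0.7,0.5],"rotation":[0,0,0],"grip":255},{"xyz":[-1.4,1.4,0.5],"rotation":[0,0,0],"grip":255}])

```text
time: 13.1
ee_pos: [0.6343, -0.2799, 0.0193]
eef_rot: [-0.413, 0.911, -0.005, -0.002]
ft_force: [0.5, -6.4, 2.0]
width: 0.0007
```

Emit:
apply_moves(increments=[{"xyz":[-1.4,1.4,0.5],"rotation":[0,0,0],"grip":255},{"xyz":[-2.5,2.5,0.5],"rotation":[0,0,0],"grip":255}])

```text
time: 13.35
ee_pos: [0.6342, -0.2775, 0.0194]
eef_rot: [-0.412, 0.911, -0.006, -0.001]
ft_force: [-0.2, -7.4, 2.1]
width: 0.0006
```

Run:
```python
from h import *
block("b7")
```

```text
top 381 ctr dock mm [-37.1 -38.3] world 637 -170 size 89.2 120.5 yaw rel dock 79.9
side 249 ctr dock mm [-52.7 -77.8] world 624 -210 size 69.1 164.2 yaw rel dock 16.1
tcp [ 0.6342 -0.2775  0.0194] dock [ -47.3 -145.6] F [-0.2 -6.6  2.1] t 13.45
```

View pics/b7_top.png

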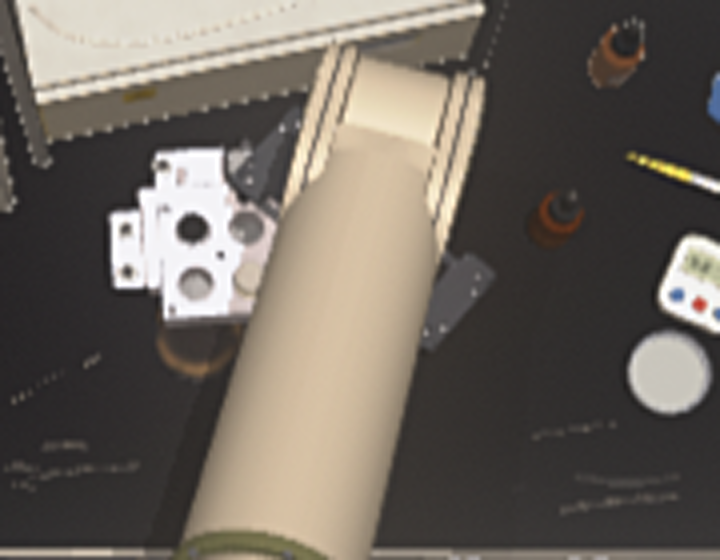

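The block's left edge is now at column 161, in line with the stop's face. The force hasn't risen yet, so I'll push a little more.

Emit:
apply_moves(increments=[{"xyz":[-1,1,0.5],"rotation":[0.3,0.7,0],"grip":255},{"xyz":[-1.8,1.8,0.5],"rotation":[0.3,0.7,0],"grip":255}])

```text
time: 13.7
ee_pos: [0.634, -0.2775, 0.0197]
eef_rot: [-0.412, 0.911, -0.013, -0.006]
ft_force: [1.1, -12.1, 0.7]
width: 0.0004
```

Emit:
apply_moves(increments=[{"xyz":[-1,1,0.5],"rotation":[0,0,0],"grip":255},{"xyz":[-1.8,1.8,0.5],"rotation":[0,0,0],"grip":255}])

```text
time: 13.95
ee_pos: [0.634, -0.2776, 0.0198]
eef_rot: [-0.411, 0.912, -0.015, -0.006]
ft_force: [2.1, -11.1, 0.0]
width: 0.0007
```

The motion stopped and the force rose to about 12 N: it is on the stop. I'll back off, lift clear and look.

Emit:
apply_moves(increments=[{"xyz":[4,-4,0],"rotation":[0,0,0],"grip":255},{"xyz":[8,-8,-3],"rotation":[0,0,0],"grip":255},{"xyz":[8,-8,-40],"rotation":[0,0,0],"grip":255},{"xyz":[8,-8,-80],"rotation":[0,0,0],"grip":255},{"xyz":[8,-8,-120],"rotation":[0,0,0],"grip":120}])

```text
time: 14.58
ee_pos: [0.6347, -0.2841, 0.1414]
eef_rot: [-0.411, 0.911, -0.014, -0.006]
ft_force: [0.7, -0.5, 0.3]
width: 0.0046
```

Run:
```python
from h import *
print(r.read_state()['ee_pos'],go([*undock([-.180,-.065]),.16],-86.1))
```

```text
[ 0.63466777 -0.28410996  0.14138397] [array([ 33.4, 154.9, -21.1]), array([ -0.6,  -1.7, -45.3])]
```

Emit:
apply_moves(increments=[{"xyz":[7,30,-20],"rotation":[-0.6,-1.7,-9],"grip":60},{"xyz":[14,62,-21],"rotation":[-0.6,-1.7,-18],"grip":0},{"xyz":[21,95,-21],"rotation":[-0.6,-1.7,-27],"grip":0},{"xyz":[28,128,-21],"rotation":[-0.6,-1.7,-36],"grip":0},{"xyz":[33.4,155,-21],"rotation":[-0.6,-1.7,-45.3],"grip":0}])

```text
time: 15.2
ee_pos: [0.4954, -0.2048, 0.1601]
eef_rot: [0.733, -0.68, -0.0, -0.0]
ft_force: [0.0, -0.6, 0.6]
width: 0.0522
```

Run:
```python
from h import *
print(r.read_state()['ee_pos'],go([*undock([-.113,-.065]),.018],-86.1))
block("b8")
w=cam("wrist");cv2.imwrite("pics/w12.png",w['img'])
```

```text
[ 0.49535238 -0.20477908  0.16006768] [array([  1.8, -67.9, 142.1]), array([0. , 0. , 0.4])]
top 313 ctr dock mm [-21.8 -72.1] world 655 -202 size 85.5 185.6 yaw rel dock 21.2
side 1021 ctr dock mm [-46.4 -67. ] world 630 -199 size 88.9 135.5 yaw rel dock -0.3
tcp [ 0.4949 -0.2044  0.1603] dock [-181.4  -63.2] F [ 0.2 -0.1 -0.3] t 15.3
```

View pics/b8_side.png

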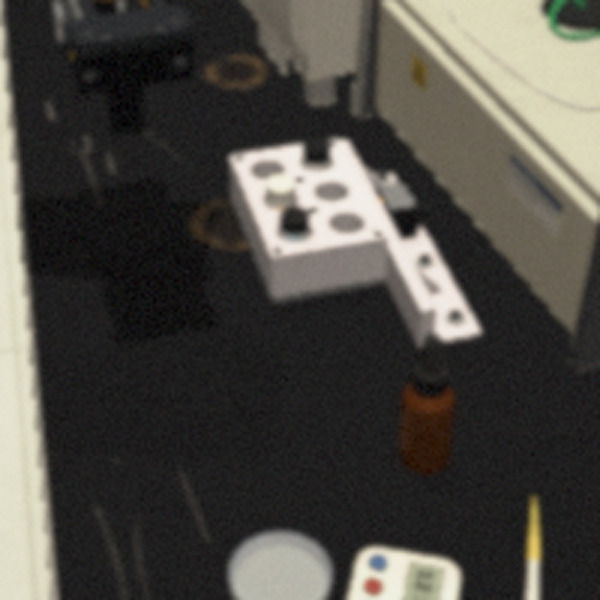

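View pics/w12.png

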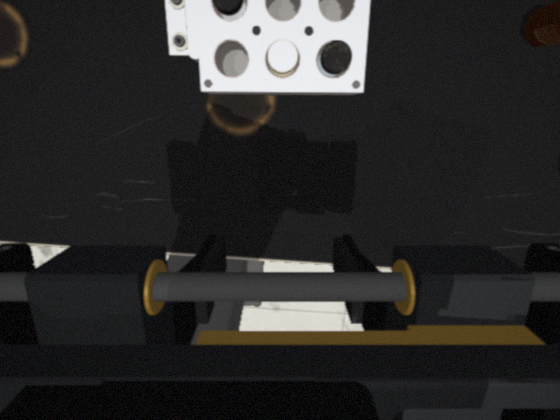

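The block looks home and square, with its vials seated and the bystanders untouched. I'll press the long side once more with both fingers to confirm it's seated on the fence.

Emit:
apply_moves(increments=[{"xyz":[2,-20,40],"rotation":[0,0,0.4],"grip":0},{"xyz":[2,-45,85],"rotation":[0,0,0.4],"grip":0},{"xyz":[2,-60,120],"rotation":[0,0,0.4],"grip":0},{"xyz":[2,-63,140],"rotation":[0,0,0.4],"grip":0},{"xyz":[2,-63,141],"rotation":[0,0,0.4],"grip":0}])

```text
time: 15.98
ee_pos: [0.5584, -0.2029, 0.0183]
eef_rot: [0.728, -0.686, -0.001, 0.0]
ft_force: [-1.1, 0.5, -0.2]
width: 0.0867
```

Run:
```python
from h import *
s=r.read_state();q=dockxy(s['ee_pos']);print(q*1000,s['ft_force'],go([*undock([-.0985,q[1]]),.018],-86.1))
w=cam("wrist");cv2.imwrite("pics/w13.png",w['img']);a=w['img']
cv2.imwrite("pics/w13c.png",cv2.resize(a[0:100,:],(800,572),interpolation=cv2.INTER_CUBIC))
```

```text
[-117.87816604  -66.05169849] [-1.05675853  0.54526441 -0.19560781] [array([ -0.2, -19.4,   0.2]), array([ 0.1,  0. , -0.5])]
```

View pics/w13.png

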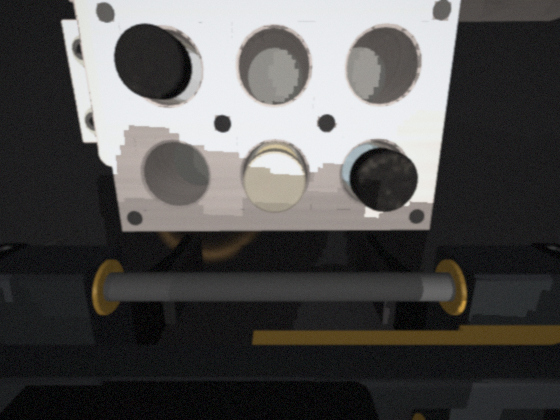

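Emit:
apply_moves(increments=[{"xyz":[0,-6,0],"rotation":[0,0,-0.5],"grip":0},{"xyz":[0,-12,0],"rotation":[0,0,-0.5],"grip":0},{"xyz":[0,-15,0],"rotation":[0,0,-0.5],"grip":0},{"xyz":[0,-17,0],"rotation":[0,0,-0.5],"grip":0}])

```text
time: 16.52
ee_pos: [0.5756, -0.2024, 0.0198]
eef_rot: [0.731, -0.682, -0.0, 0.0]
ft_force: [-6.3, -0.2, 4.7]
width: 0.0868
```

Emit:
apply_moves(increments=[{"xyz":[0,-1,0],"rotation":[0,0,0],"grip":0},{"xyz":[0,-2,0],"rotation":[0,0,0],"grip":0}])

```text
time: 16.77
ee_pos: [0.5757, -0.2025, 0.0196]
eef_rot: [0.731, -0.683, -0.002, 0.002]
ft_force: [-11.5, 1.9, 9.6]
width: 0.087
```

Emit:
apply_moves(increments=[{"xyz":[0,-2,0],"rotation":[0,0,0],"grip":0},{"xyz":[0,-3,0],"rotation":[0,0,0],"grip":0}])

```text
time: 17.02
ee_pos: [0.5766, -0.2025, 0.0194]
eef_rot: [0.73, -0.683, -0.003, 0.003]
ft_force: [-11.0, 0.3, 8.3]
width: 0.0867
```

Run:
```python
from h import *
s=r.read_state();q=dockxy(s['ee_pos']);print(q*1000,s['ft_force'])
w=cam("wrist");cv2.imwrite("pics/w14.png",w['img']);a=w['img']
cv2.imwrite("pics/w14c.png",cv2.resize(a[20:220,40:240],(700,590),interpolation=cv2.INTER_CUBIC))
cv2.imwrite("pics/w14d.png",cv2.resize(a[20:120,:],(800,572),interpolation=cv2.INTER_CUBIC))
np.savez("w14.npz",**w)
```

```text
[-99.65822825 -66.92484686] [-11.01591924   0.31906448   8.25694771]
```

View pics/w14c.png

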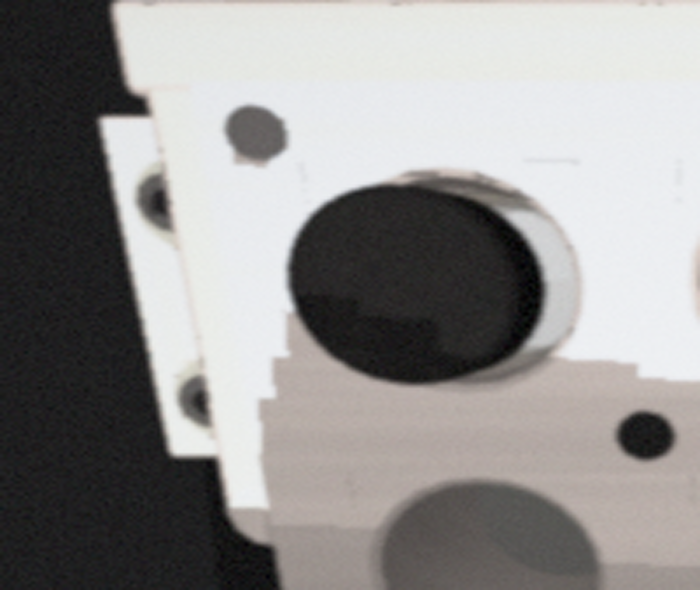

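View pics/w14d.png

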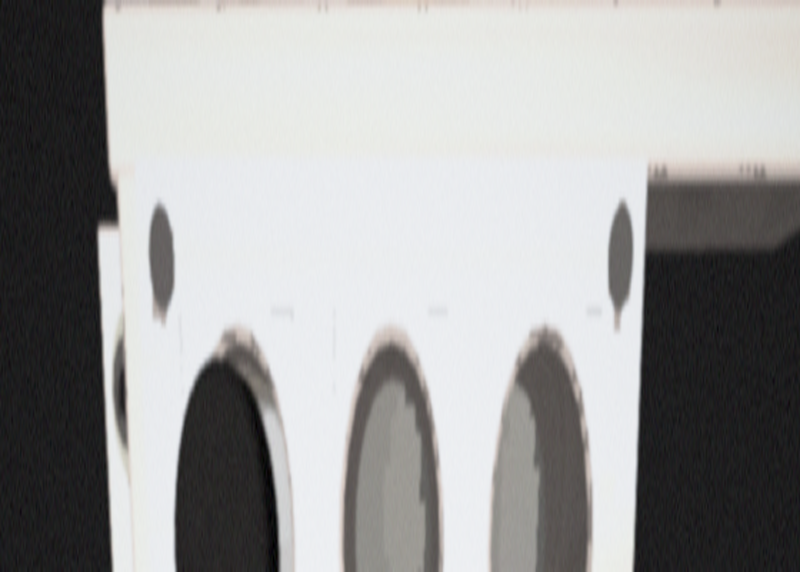

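Emit:
apply_moves(increments=[{"xyz":[0,-2,0],"rotation":[0,0,0],"grip":0},{"xyz":[0,-3,0],"rotation":[0,0,0],"grip":0}])

```text
time: 17.32
ee_pos: [0.5768, -0.2026, 0.0192]
eef_rot: [0.73, -0.683, -0.006, 0.005]
ft_force: [-19.4, 1.0, 14.0]
width: 0.0869
```

Emit:
apply_moves(increments=[{"xyz":[0,-3,0.5],"rotation":[0,0,0],"grip":0},{"xyz":[0,-4,1],"rotation":[0,0,0],"grip":0}])

```text
time: 17.58
ee_pos: [0.5766, -0.2028, 0.0178]
eef_rot: [0.73, -0.683, -0.009, 0.008]
ft_force: [-24.2, 1.0, 17.8]
width: 0.0869
```

Run:
```python
from h import *
s=r.read_state();q=dockxy(s['ee_pos']);print(q*1000,s['ft_force'])
c=cam("wrist");a=c['img']
cv2.imwrite("pics/w15d.png",cv2.resize(a[20:120,:],(800,572),interpolation=cv2.INTER_CUBIC))
cv2.imwrite("pics/w15c.png",cv2.resize(a[20:220,40:240],(700,590),interpolation=cv2.INTER_CUBIC))
P=cloud(c); Pd=np.dstack([dockxy(P)*1000,P[...,2]*1000])
for u in (110,200,300,400,440):
    print(u,[tuple(Pd[v,u].round(1)) for v in range(42,56,1)])
```

```text
[-99.69930692 -67.22001035] [-24.16513386   1.01479862  17.75805126]
110 [(np.float64(2.8), np.float64(-2.8), np.float64(37.5)), (np.float64(2.6), np.float64(-2.1), np.float64(36.3)), (np.float64(2.2), np.float64(-2.4), np.float64(37.1)), (np.float64(1.7), np.float64(-2.6), np.float64(37.6)), (np.float64(1.4), np.float64(-2.4), np.float64(37.2)), (np.float64(-0.8), np.float64(-8.2), np.float64(49.2)), (np.float64(-0.9), np.float64(-7.6), np.float64(48.1)), (np.float64(-1.5), np.float64(-8.3), np.float64(49.6)), (np.float64(-1.8), np.float64(-8.3), np.float64(49.6)), (np.float64(-1.9), np.float64(-7.5), np.float64(48.2)), (np.float64(-2.2), np.float64(-7.4), np.float64(48.0)), (np.float64(-2.8), np.float64(-8.2), np.float64(49.7)), (np.float64(-2.9), np.float64(-7.5), np.float64(48.6)), (np.float64(-3.2), np.float64(-7.5), np.float64(48.5))]
200 [(np.float64(2.8), np.float64(-37.4), np.float64(37.3)), (np.float64(2.5), np.float64(-37.3), np.float64(37.1)), (np.float64(2.0), np.float64(-37.4), np.float64(37.6)), (np.float64(1.9), np.float64(-37.1), np.float64(36.2)), (np.float64(1.4), 
[... 2275 characters left out ...]
7.8)), (np.float64(1.9), np.float64(-129.8), np.float64(37.7)), (np.float64(1.8), np.float64(-130.5), np.float64(36.2)), (np.float64(-0.7), np.float64(-124.4), np.float64(49.6)), (np.float64(-0.8), np.float64(-124.9), np.float64(48.6)), (np.float64(-1.4), np.float64(-124.2), np.float64(50.2)), (np.float64(-1.5), np.float64(-124.8), np.float64(48.9)), (np.float64(-1.8), np.float64(-124.9), np.float64(48.8)), (np.float64(-2.2), np.float64(-124.7), np.float64(49.3)), (np.float64(-2.5), np.float64(-124.9), np.float64(49.0)), (np.float64(-2.8), np.float64(-125.2), np.float64(48.6)), (np.float64(-3.2), np.float64(-124.6), np.float64(49.9)), (np.float64(-3.5), np.float64(-124.8), np.float64(49.6))]
```

View pics/w15d.png

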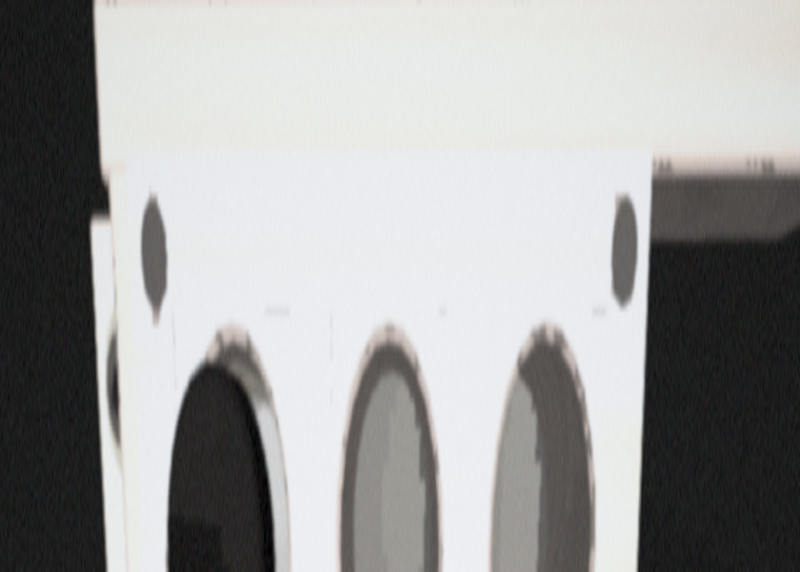

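The force went from 11 to 24 N with no motion, and the far edge sits evenly 0.5 mm from my fence line along its whole length. That is flush to within the calibration. I'll back off and look straight down the stop/block joint.

Emit:
apply_moves(increments=[{"xyz":[0,8,0],"rotation":[0,0,0],"grip":0},{"xyz":[0,16,-3],"rotation":[0,0,0],"grip":0},{"xyz":[0,18,-50],"rotation":[0,0,0],"grip":0},{"xyz":[-30,15,-100],"rotation":[0,0,0],"grip":0},{"xyz":[-65,8,-145],"rotation":[0,0,0],"grip":0}])

```text
time: 18.25
ee_pos: [0.5679, -0.1385, 0.1652]
eef_rot: [0.73, -0.684, -0.008, 0.008]
ft_force: [0.7, 0.2, -0.7]
width: 0.0868
```

Run:
```python
from h import *
s=r.read_state();q=dockxy(s['ee_pos']);print(q*1000,s['ee_pos'],s['ft_force'])
c=cam("wrist");a=c['img'];cv2.imwrite("pics/w16.png",a);print(c['f'],dockxy(-c['Rm'].T@c['t'])*1000)
np.savez("w16.npz",**c)
```

```text
[-104.05331416   -2.42548085] [ 0.56785261 -0.13849708  0.16517103] [ 0.66466061  0.19158214 -0.72746845]
313.54797978428024 [-24.19669636  -3.5018403 ]
```

View pics/w16.png

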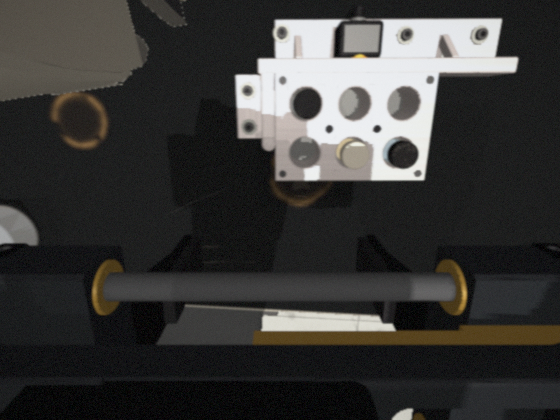

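Run:
```python
import cv2
a=cv2.imread("pics/w16.png"); cv2.imwrite("pics/w16c.png",cv2.resize(a[45:195,225:325],(500,590) if 0 else (400,600),interpolation=cv2.INTER_CUBIC))
cv2.imwrite("pics/w16d.png",cv2.resize(a[10:110,250:450],(800,400),interpolation=cv2.INTER_CUBIC))
```

```text
(no output)
```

View pics/w16c.png

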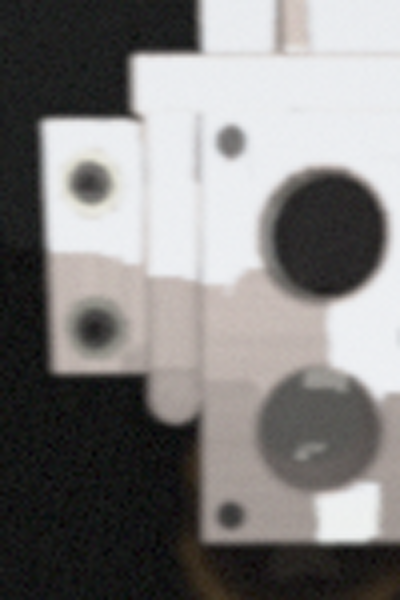

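View pics/w16d.png

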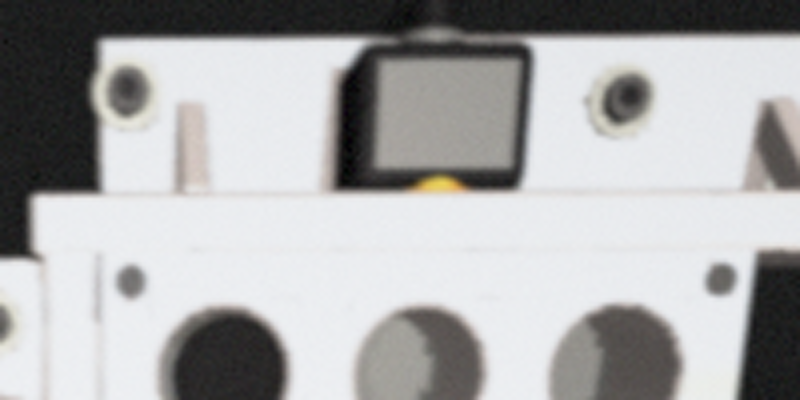

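There's a hairline dark sliver at (197, 160) in the crop, at the stop joint's fence end. The plunger's yellow rear pin shows behind the fence at (440, 183), so it is pressed in. I'll nudge the end once more to close the stop joint.

Run:
```python
from h import *
print(go([*undock([-.045,-.168]),.14],-131))
```

```text
[array([172.1, -54.7,  30.5]), array([ 0.8, -0.2, 45.1])]
```

Emit:
apply_moves(increments=[{"xyz":[30,0,0],"rotation":[0.8,-0.2,9],"grip":120},{"xyz":[65,-10,0],"rotation":[0.8,-0.2,18],"grip":255},{"xyz":[100,-22,10],"rotation":[0.8,-0.2,27],"grip":255},{"xyz":[138,-40,20],"rotation":[0.8,-0.2,36],"grip":255},{"xyz":[172,-55,30],"rotation":[0.8,-0.2,45],"grip":255}])

```text
time: 18.92
ee_pos: [0.6388, -0.3011, 0.1403]
eef_rot: [-0.413, 0.911, -0.0, -0.0]
ft_force: [1.1, -0.4, -0.3]
width: 0.0448
```

Run:
```python
from h import *
s=r.read_state();print(s['ee_pos'],s['width'],go([*undock([-.045,-.164]),.018],-131))
```

```text
[ 0.63884937 -0.30111614  0.14025398] 0.04480942439824934 [array([ -3.4,   4.5, 122.2]), array([-0. , -0. , -0.2])]
```

Emit:
apply_moves(increments=[{"xyz":[0,0,0],"rotation":[0,0,0],"grip":255},{"xyz":[0,0,0],"rotation":[0,0,0],"grip":255},{"xyz":[0,0,20],"rotation":[0,0,0],"grip":255},{"xyz":[0,0,50],"rotation":[0,0,0],"grip":255}])

```text
time: 19.42
ee_pos: [0.6393, -0.3003, 0.0901]
eef_rot: [-0.414, 0.91, -0.001, 0.001]
ft_force: [-0.2, -0.6, -0.0]
width: 0.0059
```

Emit:
apply_moves(increments=[{"xyz":[-1,1,30],"rotation":[0,0,0],"grip":255},{"xyz":[-1,1,55],"rotation":[0,0,0],"grip":255},{"xyz":[-1,1,71],"rotation":[0,0,0],"grip":255},{"xyz":[-1,1,72],"rotation":[0,0,0],"grip":255}])

```text
time: 19.92
ee_pos: [0.6386, -0.2982, 0.0167]
eef_rot: [-0.414, 0.91, -0.0, 0.0]
ft_force: [0.3, -0.5, 0.4]
width: 0.0006
```

Run:
```python
from h import *
s=r.read_state();print(s['ee_pos'],dockxy(s['ee_pos'])*1000,s['width'],s['ft_force'])
for y in (-.150,-.147,-.145,-.143): print(y,go([*undock([-.045,y]),.019],-131))
```

```text
[ 0.63859354 -0.298203    0.01666303] [ -44.33865327 -166.57302781] 0.0006102200582992522 [ 0.31341212 -0.49001697  0.36099201]
-0.15 [array([-11.3,  12.2,  -2.3]), array([-0. ,  0. , -0.1])]
-0.147 [array([-13.4,  14.3,  -2.3]), array([-0. ,  0. , -0.1])]
-0.145 [array([-14.8,  15.7,  -2.3]), array([-0. ,  0. , -0.1])]
-0.143 [array([-16.2,  17.1,  -2.3]), array([-0. ,  0. , -0.1])]
```

Emit:
apply_moves(increments=[{"xyz":[-4,4,-2],"rotation":[0,0,0],"grip":255},{"xyz":[-8,9,-2],"rotation":[0,0,0],"grip":255},{"xyz":[-11.3,12.2,-2],"rotation":[0,0,0],"grip":255},{"xyz":[-13.4,14.3,-2],"rotation":[0,0,0],"grip":255},{"xyz":[-14.5,15.4,-2],"rotation":[0,0,0],"grip":255}])

```text
time: 20.55
ee_pos: [0.6367, -0.2776, 0.019]
eef_rot: [-0.414, 0.91, -0.001, 0.0]
ft_force: [1.2, -3.0, 0.7]
width: 0.0006
```

Emit:
apply_moves(increments=[{"xyz":[-1.4,1.4,0],"rotation":[0,0,0],"grip":255},{"xyz":[-2.1,2.1,0],"rotation":[0,0,0],"grip":255}])

```text
time: 20.8
ee_pos: [0.6363, -0.277, 0.0192]
eef_rot: [-0.413, 0.911, -0.002, 0.0]
ft_force: [1.7, -8.9, -1.7]
width: 0.0001
```

Emit:
apply_moves(increments=[{"xyz":[-2,2,0],"rotation":[0,0,0],"grip":255},{"xyz":[-2.8,2.8,0],"rotation":[0,0,0],"grip":255}])

```text
time: 21.05
ee_pos: [0.6357, -0.277, 0.0195]
eef_rot: [-0.412, 0.911, -0.004, -0.001]
ft_force: [3.1, -12.3, -1.4]
width: 0.0006
```

Emit:
apply_moves(increments=[{"xyz":[-3,1.5,0],"rotation":[0,0,0],"grip":255},{"xyz":[-4.5,1.5,0],"rotation":[0,0,0],"grip":255}])

```text
time: 21.3
ee_pos: [0.6367, -0.2769, 0.0196]
eef_rot: [-0.411, 0.912, -0.007, -0.001]
ft_force: [1.1, -13.3, -1.5]
width: 0.0004
```

Emit:
apply_moves(increments=[{"xyz":[3,-3,0],"rotation":[0,0,0],"grip":255},{"xyz":[9,-9,-2],"rotation":[0,0,0],"grip":255},{"xyz":[9,-9,-40],"rotation":[0,0,0],"grip":255},{"xyz":[9,-9,-85],"rotation":[0,0,0],"grip":255},{"xyz":[9,-9,-125],"rotation":[0,0,0],"grip":255}])

```text
time: 21.92
ee_pos: [0.6373, -0.2878, 0.1466]
eef_rot: [-0.411, 0.912, -0.006, -0.001]
ft_force: [0.6, 0.1, -0.1]
width: 0.0002
```

Run:
```python
from h import *
print(go([*undock([-.112,.003]),.155],-86.1))
```

```text
[array([-64. , 160.3, -10.6]), array([ -0.4,  -0.6, -45.4])]
```

Emit:
apply_moves(increments=[{"xyz":[-10,30,-8],"rotation":[-0.4,-0.6,-9],"grip":255},{"xyz":[-22,62,-10],"rotation":[-0.4,-0.6,-18],"grip":255},{"xyz":[-36,95,-10],"rotation":[-0.4,-0.6,-27],"grip":255},{"xyz":[-50,130,-10],"rotation":[-0.4,-0.6,-36],"grip":255},{"xyz":[-64,160,-10],"rotation":[-0.4,-0.6,-45.4],"grip":255}])

```text
time: 22.55
ee_pos: [0.5592, -0.1325, 0.1547]
eef_rot: [0.733, -0.68, 0.0, 0.0]
ft_force: [0.7, -0.0, 0.7]
width: 0.0006
```

Run:
```python
from h import *
c=cam("wrist");a=c['img'];cv2.imwrite("pics/w17.png",a);print(c['f'],dockxy(-c['Rm'].T@c['t'])*1000,r.read_state()['ee_pos'])
np.savez("w17.npz",**c)
p=proj(c,[*undock([-.032,0]),.04]).astype(int);print(p)
x,y=p; cv2.imwrite("pics/w17c.png",cv2.resize(a[max(y-60,0):y+60,x-40:x+80],(600,600),interpolation=cv2.INTER_CUBIC))
```

```text
313.54797978428024 [-35.95773779   4.14320426] [ 0.55834908 -0.12766966  0.15469057]
[284 106]
```

View pics/w17c.png

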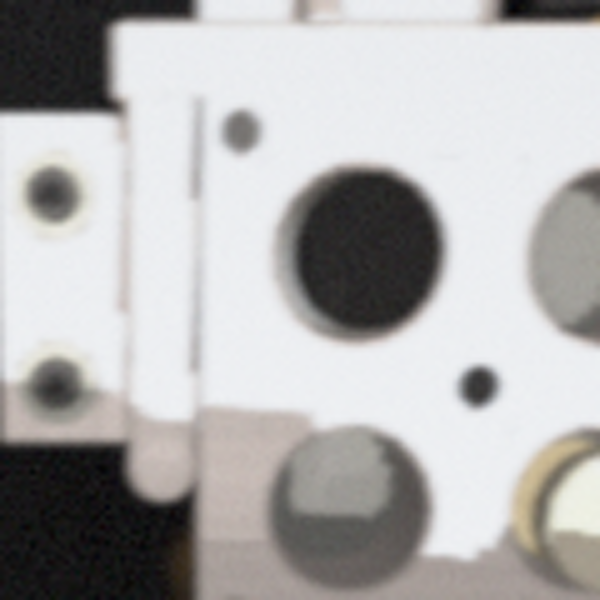

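View pics/w17.png

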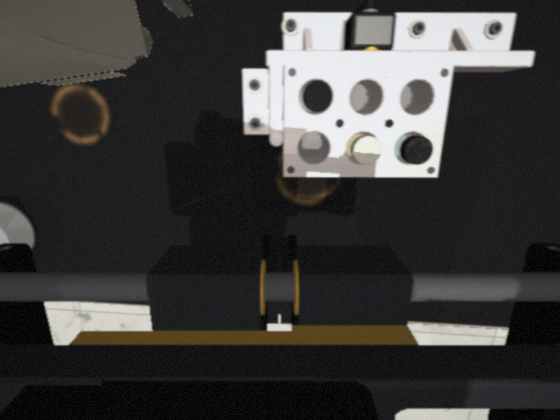

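The stop joint shows only a thin uniform line, consistent with the block's own side face seen at a slant. There's no visible wedge or gap. Last, I'll look straight down the fence joint.

Run:
```python
from h import *
print(go([*undock([-.074,-.075]),.16],-86.1))
```

```text
[array([ 84.7, -37.2,  -5.4]), array([0. , 0.1, 1.1])]
```

Emit:
apply_moves(increments=[{"xyz":[25,0,-8],"rotation":[0,0,0.5],"grip":255},{"xyz":[50,-12,-8],"rotation":[0,0,1],"grip":255},{"xyz":[72,-25,-6],"rotation":[0,0,1],"grip":255},{"xyz":[84.7,-37,-6],"rotation":[0,0,1],"grip":255},{"xyz":[84.7,-37,-6],"rotation":[0,0,1],"grip":255}])

```text
time: 23.22
ee_pos: [0.6029, -0.2097, 0.1603]
eef_rot: [0.731, -0.683, -0.001, -0.0]
ft_force: [-0.2, 0.4, -0.0]
width: 0.0006
```

Run:
```python
from h import *
c=cam("wrist");a=c['img'];cv2.imwrite("pics/w18.png",a);print(dockxy(-c['Rm'].T@c['t'])*1000,r.read_state()['ee_pos'])
np.savez("w18.npz",**c)
p=proj(c,[*undock([0,-.065]),.04]).astype(int);print(p)
x,y=p; cv2.imwrite("pics/w18c.png",cv2.resize(a[y-30:y+30,x-110:x+90],(800,480) if 1 else 0,interpolation=cv2.INTER_CUBIC))
```

```text
[  2.5342595  -76.67727471] [ 0.60254818 -0.2087097   0.1603191 ]
[266 114]
```

View pics/w18.png

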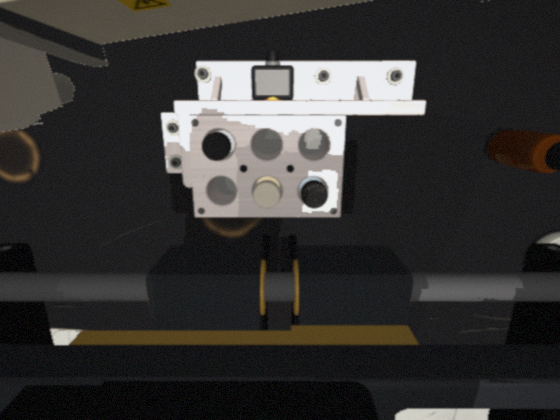

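View pics/w18c.png

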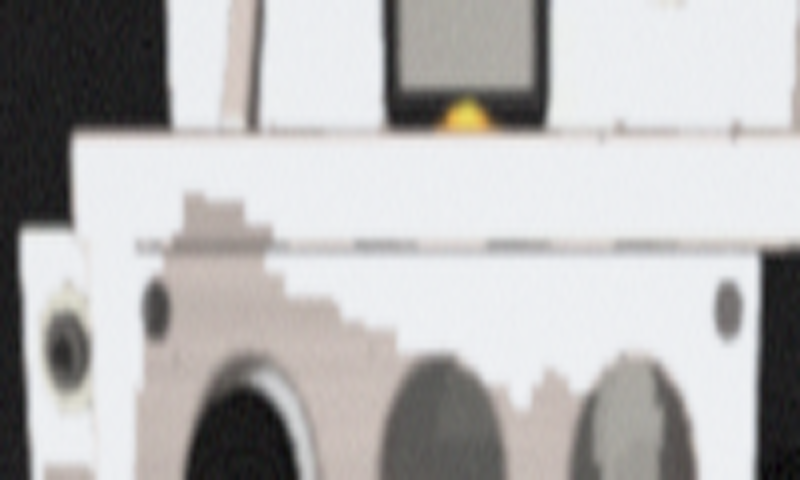

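Run:
```python
import cv2,numpy as np
a=cv2.imread("pics/w18.png").astype(float).mean(2)
# fence joint rows ~ 84+245/8=114.6 ; cols 156+ (140..760)/4
for u in range(192,346,14): print(u,a[110:121,u].round().astype(int))
b=cv2.imread("pics/w17.png").astype(float).mean(2)
for v in range(64,140,8): print(v,b[v,278:290].round().astype(int))
```

```text
192 [240 238 238 230 200 201 233 236 229 198 148]
206 [175 173 173 163 150 152 180 191 191 188 183]
220 [238 227 191 166 147 154 180 191 190 187 184]
234 [238 238 238 232 207 205 231 238 239 239 230]
248 [239 238 238 227 178 191 231 239 239 239 238]
262 [239 237 238 232 214 204 231 238 239 240 238]
276 [238 239 239 232 208 201 232 238 239 239 239]
290 [238 240 237 226 179 191 232 238 240 239 239]
304 [239 238 238 231 209 203 231 239 238 239 238]
318 [238 239 237 224 174 190 232 239 238 239 239]
332 [239 239 236 229 198 199 231 239 239 238 239]
64 [235 236 235 234 231 232 233 235 236 237 236 238]
72 [238 239 237 231 212 190 204 225 228 219 183 144]
80 [238 237 232 222 195 182 206 228 235 238 238 237]
88 [238 238 238 234 227 219 222 232 237 239 238 238]
96 [239 239 237 235 225 218 222 233 237 240 237 238]
104 [238 238 238 232 215 201 217 232 237 238 238 239]
112 [239 239 237 227 206 197 218 231 238 239 238 238]
120 [240 238 235 224 208 203 222 233 238 239 239 239]
128 [238 239 237 230 216 190 184 184 188 188 189 190]
136 [195 193 188 180 163 159 172 182 187 188 188 188]
```

Both joint lines integrate to about 0.5 px (0.4 mm) or less, uniformly along their length. I'll retreat upward, take a final look and hand in.

Emit:
apply_moves(increments=[{"xyz":[0,25,-30],"rotation":[0,0,0],"grip":255},{"xyz":[0,65,-60],"rotation":[0,0,0],"grip":255},{"xyz":[0,105,-80],"rotation":[0,0,0],"grip":255},{"xyz":[0,140,-90],"rotation":[0,0,0],"grip":255},{"xyz":[0,140,-90],"rotation":[0,0,0],"grip":255}])

```text
time: 23.9
ee_pos: [0.4614, -0.2188, 0.252]
eef_rot: [0.731, -0.683, 0.0, -0.0]
ft_force: [1.2, 0.3, 0.6]
width: 0.0005
```

Run:
```python
from h import *
block("b9")
c=cam("side");o=load("side0.npz")
cv2.imwrite("pics/s9.png",c['img'])
d=np.abs(c['img'].astype(int)-o['img']).sum(2)
for n,p,z in [("beaker",(.495,.147),.04),("dropper",(.653,-.425),.05),("petri",(.545,-.5125),.007)]:
    u,v=proj(c,[*p,z]).astype(int); print(n,u,v,d[v-18:v+18,u-15:u+15].mean().round(1))
```

```text
top 505 ctr dock mm [-42.4 -62.4] world 633 -194 size 96.7 129.3 yaw rel dock -0.4
side 1031 ctr dock mm [-44.9 -65.4] world 631 -197 size 88.8 137.2 yaw rel dock -0.2
tcp [ 0.4631 -0.2179  0.2507] dock [-214.   -74.6] F [ 0.9 -0.4  0. ] t 24.0
beaker 229 149 104.7
dropper 338 282 10.7
petri 292 341 16.0
```

View pics/s9.png

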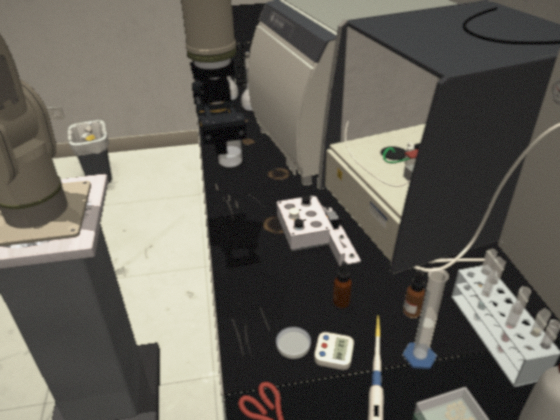

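The side view shows the block at (305, 220) in the dock, with its caps standing. The dropper (342, 288) and petri dish (293, 343) are unchanged. The beaker (230, 153) is still in place behind the gripper, which accounts for the pixel difference there.

Run:
```python
from h import *
print(r.close_job())
```

```text
the job is handed in; nothing more can be done
None
```

The vial block stands home in the dock, and I handed the job in at about 24 s; no verdict came back.

**What I did:** I turned the block about 55° by pushing its right corner, then squared it with both open fingertips against the near long side. I pressed it onto the fence, slid it along to the end stop, pressed the fence side again and nudged the end once more.

**Final checks:**
- **Position:** side-camera depth puts the centre at dock (-44.9, -65.4) mm with a yaw of -0.2°; home is (-44, -65).
- **Fence:** in the second press the force rose from 11 to 24 N with no motion. I did not press the fence side again after the final end nudge, so only the wrist picture covers it from then on.
- **Stop:** in the last nudge the force rose to about 13 N with no motion.
- **Joints:** wrist pictures show both joints as thin lines of about 0.4 mm or less, roughly uniform along their length.
- **Vials and bystanders:** all three vials are in their holes, and the dropper bottle and petri dish are unchanged.

**Less certain:**
- **Plunger:** I couldn't read its travel directly; I judged it pressed in because the block is on the fence and its pin shows behind.
- **Beaker:** in the last side view the gripper partly hid it, so the pixel comparison there failed. It shows in the same place and the arm never went near it.
- **Top-camera depth:** the last fit gave (-42.4, -62.4) mm, about 3 mm off the side view. Its footprint was about 9 mm too wide (96.7 instead of 88 mm), so I relied on the side view and the contact forces.

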